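Shake pebbles evenly over a plant's humidity tray

ROBOT

A 6-joint arm with a two-finger parallel gripper is mounted at the origin on the work surface. World frame = base frame: x ahead of the robot, y to its left, z up, the work surface at z = 0. Lengths are in mm, angles in rad, forces in N, time in s.
With the tool pointing down it reaches from about 350 to 725 mm from the base axis. Payload 6 kg.
Tool frame: the origin (TCP) lies midway between the tips of the shut fingers; the grasp point (between the pads) lies 19 mm behind it; z points along the fingers, y is the line along which they close (so a half turn about z gives the same grasp; the last joint's range is limited). The gripper opens to 85 mm and grips with 20 to 120 N. Pads are 22 mm wide; open, the fingers measure 114 mm over their backs; the gripper's body (76 mm by 85 mm) begins 54 mm behind the grasp point. The pads swing forward as they close: fully open they stand 13 mm farther back than shut.
Start: joints at [-0.799, 0.04, 0.085, 0, -1.615, -0.334], TCP at [254.372, -543.382, 196.561] pointing down, gripper open.
Joint ranges: [-2.56, 2.56], [-1.29, 2.01], [-1.08, 1.49], [-3.29, 1.98], [-2.81, -0.18], [-2.99, 2.99]. Speed limits (rad/s): [2.57, 2.57, 3.01, 3.14, 3.14, 3.14].

INTERFACE

Orientations are given as a 3x3 rotation matrix whose columns are the frame's x, y, z axes.
In Python, from rig import ctrl gives the robot as it stands. The module is installed in compiled form; this text tells all that it offers.
- The arm moves only by the shell command python3 -m creep 'ROWS' [OPENING] [FORCE]. ROWS is JSON, a list of rows, each a list of 6 numbers: the shift along the tool's x, y, z as a fraction of full scale, then the turn, a rotation vector about the tool's x, y, z as a fraction of full scale. In form: [[dx, dy, dz, ax, ay, az], ...]. A call has 1 to 8 rows; each row is the pose to reach, as a shift and turn from the pose commanded when the call began, along the tool's axes at that moment; what a row does not reach only later rows make up. Full scale, the value 1, is 50 cm for a shift and 120 degrees for a turn. A row lasts 1/8 s, in which the tool goes at most 62.5 mm and 10.7 degrees, less where a joint would pass 70% of its speed; a pose out of reach is approached as far as the arm can. A call with a number of a shift or a turn outside -1 to 1 is refused whole. A call with a gripper value outside its range is refused whole. OPENING is the gripper command: -1 is shut, 1 is fully open, values between are in proportion, set as the call begins (- or left out, the last holds). The fingers move at their own pace and stop on an object; FORCE is the grip in N (left out, the last holds). Time passes only in rows, so rows that repeat a pose let the fingers close. It gives the time, the measured TCP pose, the force, the opening and the grip force at its end, in the units of the state.
- ctrl.sense(): the state, without advancing time (a new reading comes with each control period).
- ctrl.snapshot(name): name is "scene" or "top" or "wrist"; returns the picture (400x640x3 uint8, red, green, blue); there is no depth.
- ctrl.camera_model(name): a dict with "K" (3x3 intrinsics, pixels), "xyz" and "rotation" of the camera in the world. Camera axes: x right, y down, z forward; pixel columns grow to the right and rows downward; lengths in mm; the calibration is good to about 2 mm. A picture is of the moment at which its call begins: read the wrist's pose just before it. camera_model takes no time and is no camera call; for the wrist camera it gives the pose at the moment of the call.
- ctrl.job_done(): hands the job in; it is judged then, once.
The state is a dict: "time_s": time; "q": joint angles; "joint_velocities": joint speeds; "tau": joint torques, N m; "eef_pos": TCP position; "tool_rot": TCP orientation; "contact_force": force on the tool from outside, world axes, zero at the start; "torque": the same for the moment, N m; "grip_width": finger opening in mm; "gripper_force": force on a finger pad.
Only numpy, scipy, OpenCV 4.12 (cv2) and the standard library are available. Lean on these libraries where they do the work, as an engineer would, in place of code of your own. Each camera call takes 0.05 s, during which the arm holds its last target. There are 200 camera calls.

TASK

Bed the plant's humidity tray with pebbles: take the filled steel scoop by its wooden grip, and from low over the white tray tip its spout down and shake all ten pebbles out, evenly, in one layer, so that no sixth of the tray (two rows of three along its length) is left without a pebble. Then stand the empty scoop back on its cork mat. Spill none, keep your fingers off the pebbles, do not let the scoop drop, and leave the tray and everything else where they are.

Things in the scene. Friction and masses are not known exactly. Their poses are not given: they have to be found in the camera images.
- scoop: Small steel scuttle-shaped scoop with a bail and wooden grip, 168 mm long, 56 wide, 113 tall, 0.22 to 0.35 kg empty, on the cork mat, holding the ten pebbles. Origin at its underside, z up, y across; the spout points along its own -x (roughly to the robot at first). Its flat foot spans x from -30 to +70 mm and 50 mm in y. Tipped spout-down, the foot's front edge hangs some 25 mm below the lip.
- scoop_grip (a point): Middle of the scoop's wooden grip, a level bar along the scoop's x: 84 mm long, 18 mm wide (to be pinched along y), 22 mm tall; at x = +8, y = 0, z = 102 mm in the scoop's frame. Below it the trough's rim is at z = 60 mm, 34 mm at the back (x = 80) and 77 mm at the hood (x = -33). Axes as the scoop's.
- scoop_mouth (a point): Middle of the lip, where pebbles leave: x = -86, z = 56 mm in the scoop's frame, axes as the scoop's. The trough (165 mm long, inside 50 mm wide, two pebbles abreast, walls 33 mm) rises 18 degrees from its back at x = +70, z = 6 mm to this lip; its last 44 mm are hooded. Pebbles creep out when it is shaken, tipped spout-down by 20 to 35 degrees, and pour out by themselves from 37 to 45.
- tray: White glazed oblong ceramic tray, loose, 0.9 kg, 150 mm (its x) by 220 mm (its y), rim 26 mm high, walls and floor 6 mm thick, inside 138 by 208 mm. Origin at the centre of its underside, z up. Its sixths are two rows (x below and above 0) of three (y below -35, between, above +35 mm).
- mat: Cork mat lying on the desk, fixed, 210 mm (its x) by 120 mm (its y), 4 mm thick; origin at the centre of its underside. The scoop's place.
- stone0: Grey river pebble, flattened, about 23 mm across and 16 mm thick, 15 g; origin at its centre, its z through its flat sides.
- stone1: Grey river pebble, flattened, about 23 mm across and 16 mm thick, 15 g; origin at its centre, its z through its flat sides.
- stone2: Grey river pebble, flattened, about 23 mm across and 16 mm thick, 15 g; origin at its centre, its z through its flat sides.
- stone3: Grey river pebble, flattened, about 23 mm across and 16 mm thick, 15 g; origin at its centre, its z through its flat sides.
- stone4: Grey river pebble, flattened, about 23 mm across and 16 mm thick, 15 g; origin at its centre, its z through its flat sides.
- stone5: Grey river pebble, flattened, about 23 mm across and 16 mm thick, 15 g; origin at its centre, its z through its flat sides.
- stone6: Grey river pebble, flattened, about 23 mm across and 16 mm thick, 15 g; origin at its centre, its z through its flat sides.
- stone7: Grey river pebble, flattened, about 23 mm across and 16 mm thick, 15 g; origin at its centre, its z through its flat sides.
- stone8: Grey river pebble, flattened, about 23 mm across and 16 mm thick, 15 g; origin at its centre, its z through its flat sides.
- stone9: Grey river pebble, flattened, about 23 mm across and 16 mm thick, 15 g; origin at its centre, its z through its flat sides.
- mug: Bystander: blue mug, loose, 72 mm across and 85 mm tall, between tray and mat; origin at the centre of its foot.
- watering_can: Bystander: small copper watering can, loose, about 190 mm long and 115 mm tall, beyond tray and mat; origin at the centre of its foot.

How it is judged:
By the outcome, as a careful person would: the job done as asked, in the order asked, and still so for the second after the job is handed in, with the robot touching nothing.
It also fails if it takes over 72 s, if anything falls off the work surface, if the arm or the gripper's body presses on something with over 40 N, if the wrist force passes 120 N, or if a joint passes its speed limit or range.

## Working session

There is one attempt and no reset: what is moved stays moved. The work goes in short steps, Python scripts to look and compute and a shell command to move; the robot and the scene stay as the last step left them, time stands still between calls to the robot, and variables do not carry over. Pictures are saved under pics/ and viewed, at most 10 in all, crops included, and the job is handed in when it is done.

```bash
mkdir -p pics; python3 - <<'E'
from rig import ctrl
import cv2,numpy as np
for n in("scene","top"):
    im=ctrl.snapshot(n); cv2.imwrite(f"pics/{n}0.png",im[:,:,::-1]); m=ctrl.camera_model(n); print(n,np.round(m["K"],1).tolist(),np.round(m["xyz"],1),np.round(m["rotation"],4).tolist())
s=ctrl.sense();print({k:np.round(v,3).tolist() for k,v in s.items()})
E
```

```text
scene [[503.8, 0.0, 315.1], [0.0, 503.8, 195.4], [0.0, 0.0, 1.0]] [1445.1 -250.1  704.1] [[0.2964, 0.5561, -0.7765], [0.955, -0.1787, 0.2366], [-0.0072, -0.8117, -0.584]]
top [[375.2, 0.0, 322.7], [0.0, 375.2, 199.6], [0.0, 0.0, 1.0]] [505.3  19.5 807.3] [[-0.027, -0.9919, 0.1238], [-0.9995, 0.0244, -0.0225], [0.0193, -0.1243, -0.9921]]
{'time_s': 0.1, 'q': [-0.799, 0.041, 0.084, -0.0, -1.616, -0.334], 'joint_velocities': [-0.001, -0.001, 0.003, 0.001, -0.002, 0.001], 'tau': [-0.004, -36.934, 34.828, 6.952, -0.004, 0.0], 'eef_pos': [254.279, -543.079, 195.671], 'tool_rot': [[-0.906, -0.424, -0.001], [-0.424, 0.906, 0.001], [0.0, 0.002, -1.0]], 'contact_force': [-0.43, 1.822, 0.638], 'torque': [-0.01, 0.013, 0.006], 'gripper_force': 0.0, 'grip_width': 85.355}
```

View pics/scene0.png

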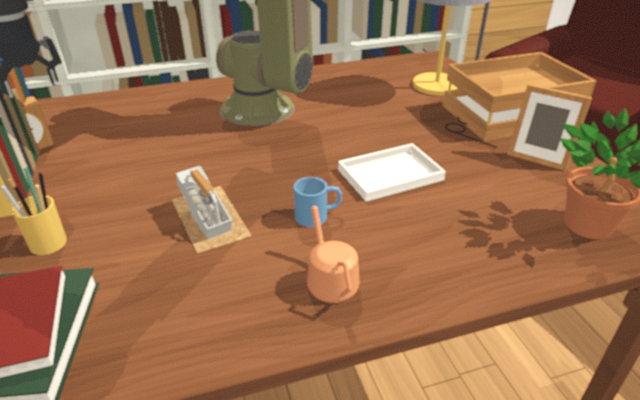

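View pics/top0.png

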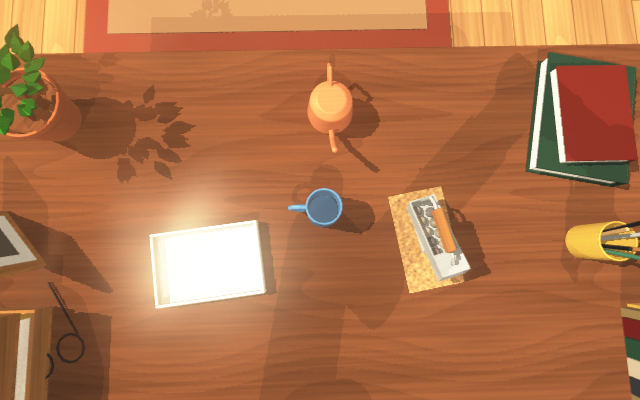

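The scene view shows the scoop on its mat near (205,205), the mug at (311,200), the tray at (391,172) and the can at (333,270). In the top view the tray is at (209,264), the mat at (432,240), the grip at (443,229), the mug at (324,207) and the can at (330,105).

```bash
cat > h.py <<'E'
import cv2,numpy as np
from rig import ctrl
def cam(n):
    m=ctrl.camera_model(n); return np.array(m["K"]),np.array(m["xyz"]),np.array(m["rotation"])
def ray(c,uv):
    K,o,R=c; d=R@np.linalg.solve(K,[uv[0],uv[1],1.]); return o,d/np.linalg.norm(d)
def onz(c,uv,z):
    o,d=ray(c,uv); return o+d*(z-o[2])/d[2]
def tri(l):  # list of (cam,uv)
    A=np.zeros((3,3));b=np.zeros(3);R=[ray(c,u) for c,u in l]
    for o,d in R: P=np.eye(3)-np.outer(d,d);A+=P;b+=P@o
    x=np.linalg.solve(A,b); return x,[round(float(np.linalg.norm((np.eye(3)-np.outer(d,d))@(x-o))),1) for o,d in R]
def proj(c,p):
    K,o,R=c; q=K@(R.T@(np.asarray(p,float)-o)); return q[:2]/q[2]
def blobs(mask,amin=80):
    cs,_=cv2.findContours(mask.astype(np.uint8),cv2.RETR_EXTERNAL,cv2.CHAIN_APPROX_NONE)
    return [c for c in cs if cv2.contourArea(c)>amin]
E
python3 - <<'E'
from h import *
np.set_printoptions(suppress=True,precision=1)
ims={n:cv2.imread(f"pics/{n}0.png") for n in("scene","top")}
C={n:cam(n) for n in ims}
for n,im in ims.items():
    hsv=cv2.cvtColor(im,cv2.COLOR_BGR2HSV)
    pts={"scene":[(203,182),(190,225),(235,232),(150,200),(205,215)],"top":[(443,229),(400,220),(412,280),(350,300),(425,235)]}[n]
    print(n,[hsv[v,u].tolist() for u,v in pts])
    H,S,V=cv2.split(hsv)
    box=np.zeros_like(H); 
    x0,y0,x1,y1={"scene":(330,140,450,205),"top":(130,200,285,320)}[n]; box[y0:y1,x0:x1]=1
    w=(S<90)&(V>120)&(box>0)
    for c in blobs(w,500):
        r=cv2.boxPoints(cv2.minAreaRect(c)); q=cv2.approxPolyDP(cv2.convexHull(c),5,True)[:,0]
        print("tray",[onz(C[n],p,26)[:2] for p in q], [onz(C[n],p,26)[:2] for p in r] if n=="top" else'')
    b=(H>95)&(H<120)&(S>100)
    for c in blobs(b,200):
        x,y,ww,h=cv2.boundingRect(c); print("blue",x,y,ww,h,onz(C[n],(x+ww/2,y+h/2),60))
E
```

```text
scene [[16, 140, 226], [15, 122, 153], [17, 116, 219], [11, 147, 168], [20, 48, 193]]
tray [array([551.1, 355.3]), array([579.3, 329. ]), array([598.9, 125.9]), array([472.3, 110.8]), array([418.2, 124.6]), array([393.8, 346.6])] 
blue 123 5 19 59 [-677.  -354.9   60. ]
blue 227 0 15 32 [-795.    73.2   60. ]
top [[15, 165, 236], [16, 145, 231], [20, 131, 251], [11, 164, 154], [18, 52, 175]]
tray [array([561.5, 139.5]), array([414.9, 128.1]), array([393.8, 344.6]), array([540.3, 358.9]), array([581.6, 278. ])] [array([570.3, 378. ]), array([597. , 142.7]), array([414. , 118.7]), array([389.9, 347.8])]
```

```bash
python3 - <<'E'
import cv2,numpy as np
a=cv2.imread("pics/scene0.png")[155:255,160:260];b=cv2.imread("pics/top0.png")[175:305,375:495]
f=lambda i:cv2.resize(i,(400,400*i.shape[0]//i.shape[1]),interpolation=cv2.INTER_CUBIC)[:400]
cv2.imwrite("pics/crop0.png",np.hstack([f(a),f(b)]))
E
```

```text
(no output)
```

View pics/crop0.png

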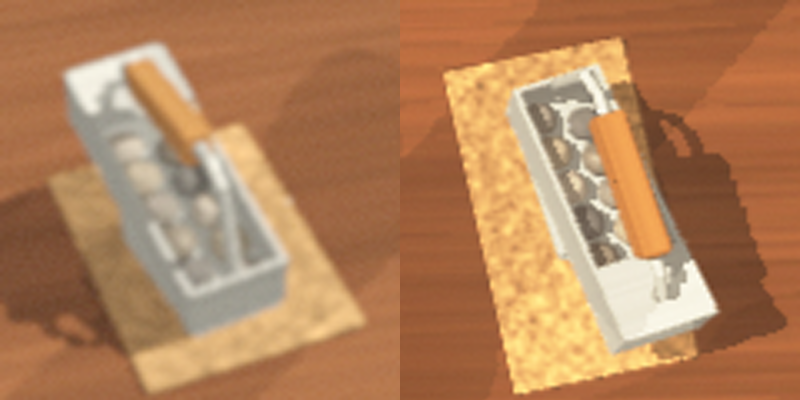

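The crop shows the scoop yawed so that its spout points to the robot and somewhat right. In top pixels the grip runs from about (449.7,250.6) at the front to (437.4,208) at the back; in scene pixels, from (194.5,172.5) to (210,192). Visible mat corners in the top view are (388.5,196.6), (441.6,186.4) and (409.5,292.6).

```bash
python3 - <<'E'
from h import *
np.set_printoptions(suppress=True,precision=1)
T,S=cam("top"),cam("scene")
for a,b in[((449.7,250.6),(194.5,172.5)),((437.4,208),(210,192)),((443.5,229.3),(202.3,182.3))]: print("grip",tri([(T,a),(S,b)]))
for p in[(449.7,250.6),(437.4,208)]: print("grip@106",onz(T,p,113))
print("mat",[onz(T,p,4) for p in[(388.5,196.6),(441.6,186.4),(409.5,292.6)]])
for n,c in(("top",T),("scene",S)):
    im=cv2.imread(f"pics/{n}0.png").astype(int); m=(im[...,0]>im[...,2]+25)&(im[...,0]>80)
    for k in blobs(m,150): x,y,w,h=cv2.boundingRect(k); print(n,"mug",x,y,w,h,onz(c,(x,y+h/2),85),onz(c,(x+w,y+h/2),85))
    # cork/grip masks
    hsv=cv2.cvtColor(im.astype(np.uint8),cv2.COLOR_BGR2HSV)
print("can",onz(T,(333,68),100),onz(T,(333,150),100),onz(T,(308,105),60))
E
```

```text
grip (array([ 491. , -231.3,  107.3]), [1.2, 1.2])
grip (array([ 571.8, -211.2,  106.2]), [1.3, 1.3])
grip (array([ 531.2, -221.2,  105.9]), [0.4, 0.4])
grip@106 [ 491.4 -228.   113. ]
grip@106 [ 570.9 -210.3  113. ]
mat [array([ 608.7, -141.4,    4. ]), array([ 628.3, -258.7,    4. ]), array([ 404.2, -175.7,    4. ])]
top mug 288 188 54 38 [582.8  70.6  85. ] [580.2 -33.8  85. ]
scene mug 294 178 47 48 [630.9 -47.7  85. ] [660.6  44.8  85. ]
can [856.8 -24.1 100. ] [689.7 -19.  100. ] [796.8  27.7  60. ]
```

```bash
cat >> h.py <<'E'
from scipy.spatial.transform import Rotation as Ro
def Rt(a,tip=0):  # tool rotation for scoop yaw a deg, tipped spout-down by tip deg
    R=Ro.from_euler('z',a,degrees=True).as_matrix()@np.diag([-1.,1,-1])
    return R@Ro.from_euler('y',-tip,degrees=True).as_matrix()
def row(p,R,s=None):
    s=s or ctrl.sense(); P=np.array(s["eef_pos"]);Q=np.array(s["tool_rot"])
    return np.round(np.r_[Q.T@(np.array(p)-P)/500,Ro.from_matrix(Q.T@R).as_rotvec(degrees=True)/120],4).tolist()
def st():
    s=ctrl.sense();R=np.array(s["tool_rot"]);print(round(s["time_s"],2),np.round(s["eef_pos"],1),"z",np.round(R[:,2],3),"y",np.round(R[:,1],3),"F",np.round(s["contact_force"],1),"w",round(s["grip_width"],1),"g",round(s["gripper_force"],1))
E
python3 - <<'E'
from h import *
print(row([515,-225,230],Rt(14))); print(Rt(0,30).round(2).tolist())
E
```

```text
[-0.7419, 0.3552, -0.0682, 0.0008, -0.0001, 0.0924]
[[-0.87, 0.0, 0.5], [0.0, 1.0, 0.0], [-0.5, 0.0, -0.87]]
```

```bash
python3 -m creep '[[-0.74,0.355,-0.068,0,0,0.092],[-0.74,0.355,-0.068,0,0,0.092],[-0.74,0.355,-0.068,0,0,0.092],[-0.74,0.355,-0.068,0,0,0.092],[-0.74,0.355,-0.068,0,0,0.092],[-0.74,0.355,-0.068,0,0,0.092],[-0.74,0.355,-0.068,0,0,0.092],[-0.74,0.355,-0.068,0,0,0.092]]' 1 90; python3 -m creep '[[0,0,0,0,0,0],[0,0,0,0,0,0],[0,0,0,0,0,0]]'
python3 - <<'E'
from h import *
st(); m=ctrl.camera_model("wrist"); im=ctrl.snapshot("wrist"); cv2.imwrite("pics/w1.png",im[:,:,::-1]); np.savez("w1.npz",**{k:np.array(m[k]) for k in("K","xyz","rotation")})
E
```

```text
time_s: 1.1
eef_pos: [515.5, -223.3, 229.6]
tool_rot: [[-0.969, -0.246, -0.001], [-0.246, 0.969, 0.001], [0.001, 0.001, -1.0]]
contact_force: [-0.3, -0.3, -0.4]
grip_width: 85.8
gripper_force: 0.0
time_s: 1.48
eef_pos: [513.8, -226.5, 230.7]
tool_rot: [[-0.97, -0.241, 0.0], [-0.241, 0.97, 0.0], [-0.0, 0.0, -1.0]]
contact_force: [-0.1, 0.5, 0.5]
grip_width: 85.2
gripper_force: 0.0
1.48 [ 513.8 -226.5  230.7] z [ 0.  0. -1.] y [-0.241  0.97   0.   ] F [-0.1  0.5  0.5] w 85.2 g 0.0
```

View pics/w1.png

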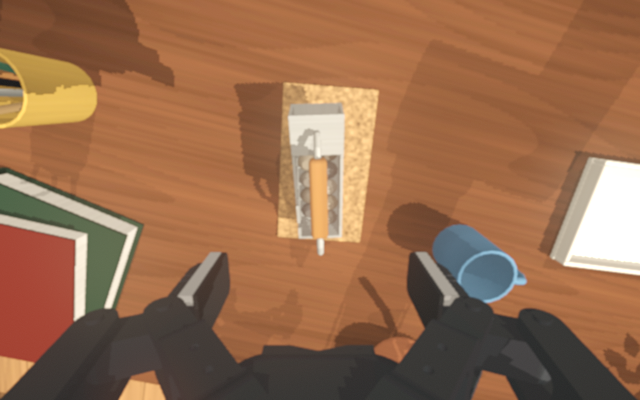

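The wrist picture shows the grip upright from about (317,158) to (319,238), with the scoop's spout at (317,105). The mat's corners are at (286,84), (378,90), (362,242) and (278,238).

```bash
python3 - <<'E'
from h import *
np.set_printoptions(suppress=True,precision=1)
im=cv2.imread("pics/w1.png");d=np.load("w1.npz");W=(d["K"],d["xyz"],d["rotation"]);T,S=cam("top"),cam("scene")
hsv=cv2.cvtColor(im,cv2.COLOR_BGR2HSV);H,Sa,V=cv2.split(hsv)
m=(H>9)&(H<19)&(Sa>165)&(V>170);m[:150]=0;m[245:]=0;m[:,:300]=0;m[:,340:]=0
k=max(blobs(m,50),key=cv2.contourArea);r=cv2.minAreaRect(k);b=cv2.boxPoints(r);print(r)
b=b[np.argsort(b[:,1])];f,g=b[:2].mean(0),b[2:].mean(0);print(f,g)
F,G=onz(W,f,115),onz(W,g,115);print("z115",F,G,(F+G)/2,np.degrees(np.arctan2(*(G-F)[1::-1])))
for n,a,c,e in(("front",(449.7,250.6),(194.5,172.5),f),("back",(437.4,208),(210,192),g)): print(n,tri([(W,e),(T,a)]),tri([(W,e),(T,a),(S,c)]))
q=[onz(W,p,4)[:2] for p in[(286,84),(378,90),(362,242),(278,238)]];print("mat",q,np.mean(q,0))
E
```

```text
Traceback (most recent call last):
ValueError: max() iterable argument is empty
```

```bash
cat > w.py <<'E'
from h import *
np.set_printoptions(suppress=True,precision=1)
im=cv2.imread("pics/w1.png");d=np.load("w1.npz");W=(d["K"],d["xyz"],d["rotation"]);T,S=cam("top"),cam("scene")
hsv=cv2.cvtColor(im,cv2.COLOR_BGR2HSV);print(hsv[200,308:332].tolist())
H,Sa,V=cv2.split(hsv)
m=(H>9)&(H<19)&(Sa>130)&(V>140);m[:150]=0;m[245:]=0;m[:,:305]=0;m[:,333:]=0
k=max(blobs(m,20),key=cv2.contourArea);r=cv2.minAreaRect(k);b=cv2.boxPoints(r);print(r)
b=b[np.argsort(b[:,1])];f,g=b[:2].mean(0),b[2:].mean(0);print(f,g)
F,G=onz(W,f,115),onz(W,g,115);print("z115",F,G,(F+G)/2,np.degrees(np.arctan2(*(G-F)[1::-1])))
for n,a,c,e in(("front",(449.7,250.6),(194.5,172.5),f),("back",(437.4,208),(210,192),g)): print(n,tri([(W,e),(T,a)]),tri([(W,e),(T,a),(S,c)]))
q=[onz(W,p,4)[:2] for p in[(286,84),(378,90),(362,242),(278,238)]];print("mat",q,np.mean(q,0))
E
python3 w.py
```

```text
[[16, 69, 174], [15, 85, 174], [14, 119, 184], [15, 141, 204], [16, 142, 222], [16, 140, 236], [17, 139, 242], [17, 139, 245], [16, 138, 246], [16, 138, 247], [16, 139, 248], [16, 138, 247], [16, 138, 246], [16, 138, 244], [16, 138, 242], [16, 138, 239], [16, 139, 238], [16, 140, 237], [16, 131, 232], [15, 107, 220], [15, 81, 202], [17, 67, 189], [17, 67, 186], [17, 68, 183]]
((317.76544189453125, 201.70668029785156), (20.642242431640625, 86.0303955078125), 3.6214847564697266)
[320.5 158.8] [315.  244.6]
z115 [ 486.8 -230.8  115. ] [ 576.6 -214.2  115. ] [ 531.7 -222.5  115. ] 10.506734822589863
front (array([ 489.9, -230.8,  103.4]), [1.4, 1.4]) (array([ 489.6, -231.1,  106.3]), [1.6, 1.8, 1.4])
back (array([ 573.4, -212.1,  115.3]), [3.5, 3.5]) (array([ 575.3, -211.9,  109.4]), [4.0, 4.0, 2.0])
mat [array([ 423.7, -290. ]), array([ 402.7, -176.6]), array([ 607.3, -137.3]), array([ 630.6, -257.1])] [ 516.1 -215.2]
```

```bash
cat >> w.py <<'E'
c=[];
for v in range(164,234,5):
    u=np.nonzero(m[v])[0]; u=u[(u>308)&(u<330)]; c.append((v,u.mean(),len(u)))
print(np.array(c).T); p=np.polyfit([x[0] for x in c],[x[1] for x in c],1)
F,G=onz(W,(np.polyval(p,158),158),113),onz(W,(np.polyval(p,240),240),113);print(F,G,(F+G)/2,np.degrees(np.arctan2(*(G-F)[1::-1])))
E
python3 w.py | tail -5
```

```text
[318.  317.5 317.5 318.5 318.  317.5 318.5 318.5 318.  318.5 318.5 319.
  319.  319. ]
 [ 17.   16.   16.   16.   15.   16.   16.   16.   15.   16.   16.   15.
   15.   15. ]]
[ 487.1 -233.7  113. ] [ 571.2 -211.   113. ] [ 529.2 -222.3  113. ] 15.129456288934843
```

```bash
python3 -c "
from h import *
print(row([530.5,-222,150],Rt(15)),row([530.5,-222,88],Rt(15)))"
```

```text
[-0.0345, 0.0006, 0.1613, 0.0, 0.0, -0.0086] [-0.0345, 0.0006, 0.2853, 0.0, 0.0, -0.0086]
```

```bash
python3 -m creep '[[-0.0345,0.0006,0.08,0,0,-0.0086],[-0.0345,0.0006,0.16,0,0,-0.0086],[-0.0345,0.0006,0.2,0,0,-0.0086],[-0.0345,0.0006,0.24,0,0,-0.0086],[-0.0345,0.0006,0.285,0,0,-0.0086],[-0.0345,0.0006,0.285,0,0,-0.0086],[-0.0345,0.0006,0.285,0,0,-0.0086]]' 
python3 - <<'E'
from h import *
st(); m=ctrl.camera_model("wrist"); im=ctrl.snapshot("wrist"); cv2.imwrite("pics/w2.png",im[:,:,::-1])
E
```

```text
time_s: 2.4
eef_pos: [531.6, -221.7, 89.7]
tool_rot: [[-0.966, -0.26, 0.002], [-0.26, 0.966, -0.001], [-0.002, -0.001, -1.0]]
contact_force: [-0.3, -0.5, 0.7]
grip_width: 85.3
gripper_force: 0.0
2.4 [ 531.6 -221.7   89.7] z [ 0.002 -0.001 -1.   ] y [-0.26   0.966 -0.001] F [-0.3 -0.5  0.7] w 85.3 g 0.0
```

View pics/w2.png

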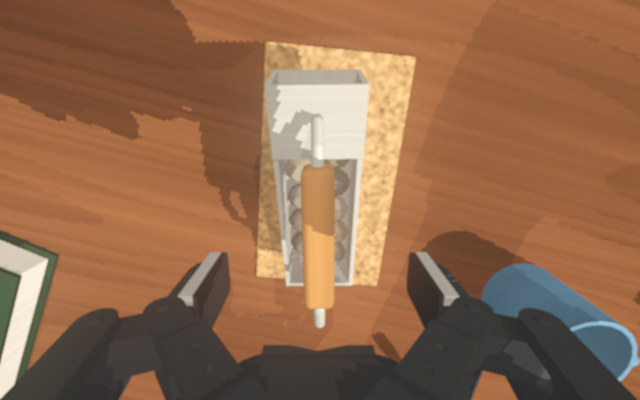

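The grip runs from (318,165) to (319,308), centred between the fingers (about 319) and parallel to them, so I can close.

```bash
python3 -m creep '[[0,0,0,0,0,0],[0,0,0,0,0,0],[0,0,0,0,0,0],[0,0,0,0,0,0],[0,0,0,0,0,0],[0,0,0,0,0,0],[0,0,0,0,0,0],[0,0,0,0,0,0]]' -1 90; python3 -c "
from h import *
st()"
```

```text
time_s: 3.45
eef_pos: [530.9, -221.3, 88.1]
tool_rot: [[-0.966, -0.26, -0.0], [-0.26, 0.966, 0.0], [0.0, 0.0, -1.0]]
contact_force: [0.1, 1.1, 0.0]
grip_width: -0.1
gripper_force: 0.0
3.45 [ 530.9 -221.3   88.1] z [-0.  0. -1.] y [-0.26   0.966  0.   ] F [0.1 1.1 0. ] w -0.1 g 0.0
```

```bash
python3 - <<'E'
from h import *
im=ctrl.snapshot("wrist"); im2=ctrl.snapshot("scene")[130:250,140:290]
im2=cv2.resize(im2,(500,400),interpolation=cv2.INTER_CUBIC)
cv2.imwrite("pics/w3.png",np.hstack([im[100:400,170:470],im2[:300,:500]])[:,:,::-1]);st()
E
```

```text
3.55 [ 530.9 -221.3   88.1] z [-0.  0. -1.] y [-0.26   0.966  0.   ] F [0.5 0.6 0.2] w 0.1 g 0.0
```

View pics/w3.png

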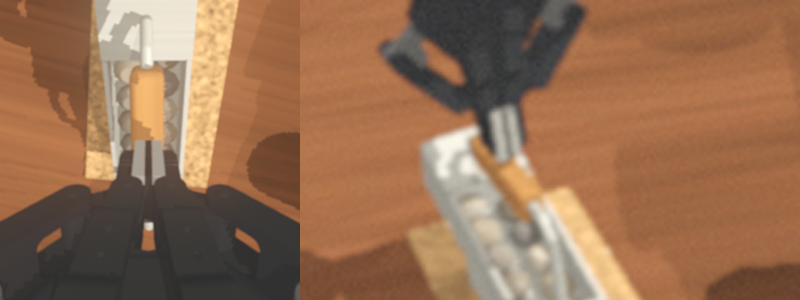

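```bash
python3 - <<'E'
from h import *
np.set_printoptions(suppress=True,precision=1)
d=np.load("w1.npz");W=(d["K"],d["xyz"],d["rotation"]);W2=cam("wrist");S=cam("scene");s=ctrl.sense()
print("cam2",W2[1],W[1])
print(tri([(W,(317.7,158)),(W2,(318,165))]),tri([(W,(319,238)),(W2,(319,308))]))
print("TCP in wrist",proj(W2,s["eef_pos"]),"scene",proj(S,s["eef_pos"]))
for z in(100,110,120,130): p=[530.9,-221.3,z];print(z,proj(W2,p),proj(S,p))
im=ctrl.snapshot("wrist");cv2.imwrite("pics/w4.png",cv2.resize(im[200:360,240:400],(480,480),interpolation=cv2.INTER_CUBIC)[:,:,::-1])
E
```

```text
cam2 [ 458.9 -241.   265.1] [ 441.3 -244.9  407.7]
(array([ 495.2, -231.2,   59.6]), [0.2, 0.2]) (array([ 570.5, -210.7,  109.1]), [0.6, 0.6])
TCP in wrist [318.2 231.3] scene [203.2 189.1]
100 [318.2 239.3] [202.4 184.5]
110 [318.2 246.7] [201.8 180.6]
120 [318.3 255. ] [201.1 176.6]
130 [318.3 264.3] [200.4 172.7]
```

View pics/w4.png

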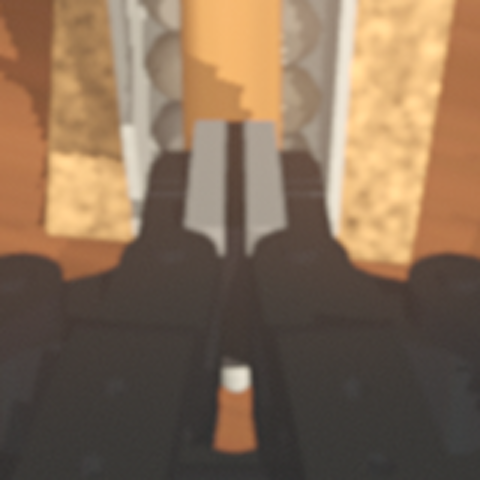

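The close-up shows the pads shut (tip edge at about (318,240) full-frame) with the grip running beneath them. It is visible ahead of the pads and again behind, at (318,340). The fingers closed above the bar, so I need to find where the height error is.

```bash
python3 - <<'E'
from h import *
np.set_printoptions(suppress=True,precision=2)
K,o,R=cam("wrist");print("f",K[0,0],K[0,2],K[1,2],"cam z axis",R[:,2],"y",R[:,1])
s=ctrl.sense();st()
# depth along camera axis of TCP and of grip points
for n,p in(("TCP",s["eef_pos"]),("grip mid 106",[530.5,-222,106]),("grip front top",[490,-232,117])): print(n,(R.T@(np.array(p)-o)),proj((K,o,R),p))
w2=cv2.imread("pics/w2.png")
for v in(262,270,280): 
    g=cv2.cvtColor(w2,cv2.COLOR_BGR2HSV)[v]; print(v,[(u,g[u].tolist()) for u in list(range(196,232,4))+list(range(404,440,4))])
h=cv2.cvtColor(w2,cv2.COLOR_BGR2HSV)
for v in(180,220,260,300): 
    u=np.arange(295,345);m=(h[v,u,1]>115)&(h[v,u,2]>120);print(v,u[m].min(),u[m].max(),m.sum())
E
```

```text
f 303.1052169010605 317.9556690610436 199.68638499552395 cam z axis [ 0.28  0.08 -0.96] y [0.92 0.25 0.29]
3.6 [ 530.9 -221.3   88.1] z [-0.  0. -1.] y [-0.26  0.97  0.  ] F [-0.5 -0.6  0.6] w -0.1 g 0.0
TCP [  0.18  19.99 191.07] [318.25 231.4 ]
grip mid 106 [ -0.41  24.65 173.76] [317.23 242.69]
grip front top [  0.48 -12.05 151.11] [318.92 175.51]
262 [(196, [11, 146, 168]), (200, [11, 141, 154]), (204, [16, 35, 168]), (208, [16, 32, 168]), (212, [17, 32, 168]), (216, [10, 77, 86]), (220, [10, 98, 78]), (224, [11, 79, 90]), (228, [11, 130, 139]), (404, [12, 148, 177]), (408, [11, 140, 126]), (412, [10, 105, 78]), (416, [9, 102, 75]), (420, [13, 72, 81]), (424, [18, 30, 169]), (428, [17, 30, 168]), (432, [18, 31, 164]), (436, [11, 120, 102])]
270 [(196, [16, 43, 126]), (200, [17, 32, 168]), (204, [18, 31, 167]), (208, [17, 34, 150]), (212, [10, 89, 77]), (216, [10, 95, 75]), (220, [12, 76, 87]), (224, [10, 74, 89]), (228, [10, 109, 112]), (404, [12, 151, 167]), (408, [10, 126, 97]), (412, [9, 100, 74]), (416, [11, 99, 72]), (420, [12, 95, 70]), (424, [11, 78, 69]), (428, [17, 31, 154]), (432, [17, 29, 167]), (436, [18, 27, 167])]
280 [(196, [18, 31, 166]), (200, [17, 29, 165]), (204, [10, 71, 79]), (208, [10, 96, 72]), (212, [9, 87, 76]), (216, [10, 71, 86]), (220, [12, 76, 87]), (224, [12, 73, 87]), (228, [12, 76, 87]), (404, [12, 149, 173]), (408, [9, 96, 72]), (412, [10, 95, 70]), (416, [12, 86, 68]), (420, [11, 86, 65]), (424, [11, 86, 62]), (428, [10, 75, 61]), (432, [13, 50, 71]), (436, [18, 28, 166])]
180 301 333 33
220 302 333 32
260 304 334 31
300 295 344 50
```

```bash
python3 -m creep '[[0,0,0,0,0,0],[0,0,0,0,0,0],[0,0,0,0,0,0],[0,0,0,0,0,0],[0,0,0,0,0,0],[0,0,0,0,0,0]]' 1; python3 -m creep '[[0,0,0.016,0,0,0],[0,0,0.032,0,0,0],[0,0,0.05,0,0,0],[0,0,0.066,0,0,0],[0,0,0.066,0,0,0]]' | tail -5; python3 - <<'E'
from h import *
st(); im=ctrl.snapshot("wrist"); im2=ctrl.snapshot("scene")[130:250,140:290]
im2=cv2.resize(im2,(500,400),interpolation=cv2.INTER_CUBIC)
cv2.imwrite("pics/w5.png",np.hstack([im[100:400,170:470],im2[:300,:500]])[:,:,::-1])
E
```

```text
time_s: 4.35
eef_pos: [530.9, -221.3, 88.0]
tool_rot: [[-0.966, -0.26, -0.0], [-0.26, 0.966, 0.0], [0.0, 0.0, -1.0]]
contact_force: [-0.2, -0.2, -0.4]
grip_width: 85.3
gripper_force: 0.0
eef_pos: [530.3, -221.2, 54.0]
tool_rot: [[-0.966, -0.26, -0.002], [-0.26, 0.966, 0.0], [0.002, 0.001, -1.0]]
contact_force: [0.1, -0.3, 0.3]
grip_width: 85.6
gripper_force: 0.0
4.97 [ 530.3 -221.2   54. ] z [-0.002  0.    -1.   ] y [-0.26   0.966  0.001] F [ 0.1 -0.3  0.3] w 85.6 g 0.0
```

View pics/w5.png

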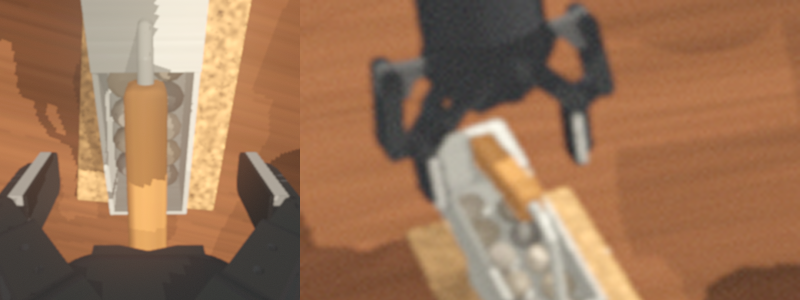

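The fingers now straddle the grip: pads at left-crop (45,155) and (250,155) with the bar at 147. In the scene crop the tips reach the bar's level, at (425,195) and (580,160), so I can close.

```bash
python3 -m creep '[[0,0,0,0,0,0],[0,0,0,0,0,0],[0,0,0,0,0,0],[0,0,0,0,0,0],[0,0,0,0,0,0],[0,0,0,0,0,0],[0,0,0,0,0,0],[0,0,0,0,0,0]]' -1 90 | tail -3; python3 -c "
from h import *
st()"
```

```text
contact_force: [-0.3, -0.8, 2.9]
grip_width: 16.5
gripper_force: 88.3
6.08 [ 531.  -221.5   55.4] z [ 0. -0. -1.] y [-0.26   0.966 -0.   ] F [-0.3 -0.8  2.9] w 16.5 g 88.3
```

```bash
cat >> h.py <<'E'
TC=np.array([477.6,242.8,0]);TA=5.3
def tw(x,y,z=0): return TC+Ro.from_euler('z',TA,degrees=True).apply([x,y,z])
def pour(x,y,tip,zmin=34,a=TA):  # TCP pose so the lip is at tray-local x,y; lowest of lip/foot edge at zmin
    R=Rt(a,tip); l=R@[94,0,-5]; f=R@[38,0,51]; b=R@[-62,0,51]
    p=tw(x,y)-l; p[2]=zmin-min(f[2],l[2],b[2]); return p,R
E
python3 -m creep '[[0,0,-0.01,0,0,0],[0,0,-0.03,0,0,0],[0,0,-0.06,0,0,0],[0,0,-0.1,0,0,0],[0,0,-0.15,0,0,0],[0,0,-0.2,0,0,0],[0,0,-0.24,0,0,0],[0,0,-0.26,0,0,0]]' | tail -3;  python3 -m creep '[[0,0,0,0,0,0],[0,0,0,0,0,0]]' | tail -3; python3 - <<'E'
from h import *
st()
for a in[(48,-69,0,110),(48,-69,18,60),(48,-69,24,34)]: p,R=pour(*a);print(a,p.round(),row(p,R), (p+R@[94,0,-5]).round(), (p+R@[38,0,51]).round())
E
```

```text
contact_force: [0.8, -0.1, -5.6]
grip_width: 16.6
gripper_force: 88.0
contact_force: [0.6, -0.2, -4.5]
grip_width: 16.4
gripper_force: 88.0
7.33 [ 530.5 -221.   183.8] z [-0.002  0.001 -1.   ] y [-0.26   0.966  0.001] F [ 0.6 -0.2 -4.5] w 16.4 g 88.0
(48, -69, 0, 110) [625. 187. 161.] [-0.3957, 0.739, 0.0458, 0.0005, -0.0009, 0.0815] [532. 179. 166.] [588. 184. 110.]
(48, -69, 18, 60) [622. 187. 120.] [-0.3898, 0.7399, 0.1273, 0.0133, -0.1505, 0.0807] [532. 179.  96.] [602. 185.  60.]
(48, -69, 24, 34) [619. 187.  96.] [-0.3839, 0.7409, 0.1757, 0.0176, -0.2004, 0.0802] [532. 179.  62.] [605. 185.  34.]
```

```bash
python3 -m creep '[[-0.01,0.02,0,0,0,0],[-0.03,0.06,0,0,0,0],[-0.06,0.12,0,0,0,0],[-0.1,0.18,0,0,0,0],[-0.13,0.24,0,0,0,0],[-0.17,0.31,0,0,0,0],[-0.2,0.37,0,0,0,0],[-0.23,0.43,0,0,0,0]]' | tail -3;  python3 -m creep '[[-0.03,0.06,0,0,0,0.01],[-0.06,0.12,0,0,0,0.02],[-0.09,0.18,0,0,0,0.035],[-0.12,0.23,0,0,0,0.05],[-0.14,0.27,0,0,0,0.065],[-0.16,0.3,0,0,0,0.08],[-0.166,0.31,0,0,0,0.081],[-0.166,0.31,0,0,0,0.081]]' | tail -3; python3 - <<'E'
from h import *
st()
for a in[(48,-69,0,110),(48,-69,18,60),(48,-69,24,34)]: p,R=pour(*a);print(a,p.round(),row(p,R))
E
```

```text
contact_force: [0.7, -0.4, -4.2]
grip_width: 16.6
gripper_force: 88.2
contact_force: [-0.2, -0.0, -4.8]
grip_width: 16.5
gripper_force: 88.3
9.32 [625.5 187.7 184.5] z [-0.001 -0.001 -1.   ] y [-0.094  0.996 -0.   ] F [-0.2 -0.  -4.8] w 16.5 g 88.3
(48, -69, 0, 110) [625. 187. 161.] [0.0003, -0.0009, 0.047, -0.0002, -0.0005, 0.001]
(48, -69, 18, 60) [622. 187. 120.] [0.0063, -0.0009, 0.1286, -0.0, -0.1505, 0.001]
(48, -69, 24, 34) [619. 187.  96.] [0.0124, -0.0009, 0.177, 0.0, -0.2005, 0.001]
```

```bash
python3 -m creep '[[0.001,0,0.02,0,-0.02,0],[0.002,0,0.045,0,-0.04,0],[0.003,0,0.075,0,-0.06,0],[0.004,0,0.105,0,-0.09,0],[0.005,0,0.13,0,-0.115,0],[0.006,0,0.15,0,-0.135,0],[0.006,0,0.17,0,-0.15,0],[0.006,0,0.178,0,-0.15,0]]' | tail -3;  python3 -m creep '[[0,0,0,0,0,0],[0,0,0,0,0,0]]' | tail -3; python3 - <<'E'
from h import *
st()
for a in[(48,-69,22,34),(48,-69,26,34)]: p,R=pour(*a);print(a,p.round(),row(p,R))
W=cam("wrist");im=ctrl.snapshot("wrist").copy();t=ctrl.snapshot("top");s=ctrl.snapshot("scene")
cv2.imwrite("pics/w6.png",im[:,:,::-1])
t=cv2.resize(t[190:330,130:330],(400,280));s=cv2.resize(s[100:240,300:500],(400,280))
o=np.vstack([np.hstack([t,s]),np.hstack([im[100:400:1,120:520],np.zeros((300,400,3),np.uint8)])])
cv2.imwrite("pics/v6.png",o[:,:,::-1])
for x in(69,0,-69):
  for y in(-104,-35,35,104): print(x,y,proj(W,tw(x,y,6)).round(),end=' ')
E
```

```text
contact_force: [-0.0, 0.1, -4.8]
grip_width: 16.4
gripper_force: 88.3
contact_force: [0.0, -0.5, -4.3]
grip_width: 16.4
gripper_force: 88.3
10.57 [623.4 187.2  97. ] z [ 0.308  0.029 -0.951] y [-0.093  0.996  0.   ] F [ 0.  -0.5 -4.3] w 16.4 g 88.3
(48, -69, 22, 34) [620. 187.  96.] [0.0065, -0.0003, 0.0009, 0.0003, -0.0331, 0.0002]
(48, -69, 26, 34) [618. 187.  96.] [0.0104, -0.0003, -0.0024, 0.0003, -0.0664, 0.0002]
69 -104 [271.  78.] 69 -35 [364.  78.] 69 35 [458.  78.] 69 104 [551.  78.] 0 -104 [261. -40.] 0 -35 [374. -40.] 0 35 [488. -40.] 0 104 [600. -40.] -69 -104 [ 246. -222.] -69 -35 [ 389. -222.] -69 35 [ 534. -222.] -69 104 [ 676. -222.]
```

View pics/v6.png

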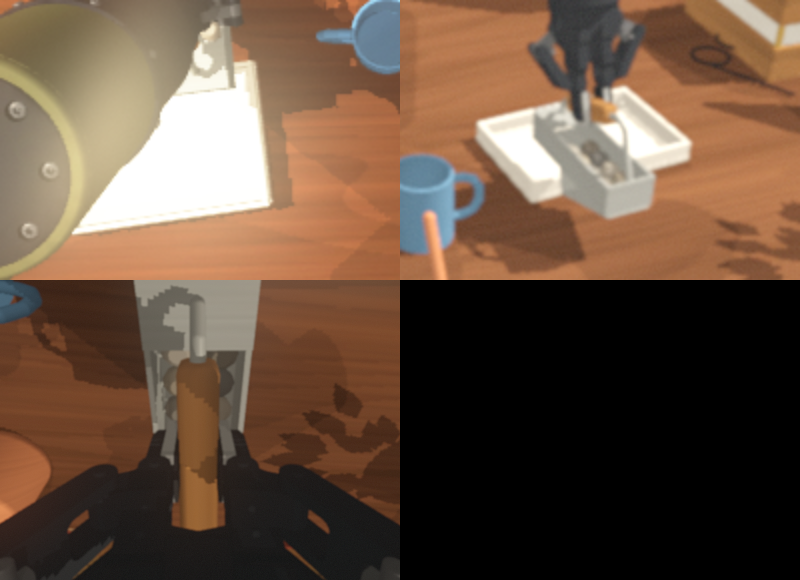

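The top crop shows the steel lip at about (212,90) over the tray, with the white floor in front of it empty. The scene crop shows the scoop over the tray with the pebbles still inside. The wrist view shows the hood and the pebbles beside the grip, but little of the tray. I'll count pebbles numerically from the top and scene views.

```bash
cat >> h.py <<'E'
def look(tag):
    s=[]
    for n in("top","scene"):
        C=cam(n);im=ctrl.snapshot(n);s.append(ctrl.sense()["contact_force"][2])
        cv2.imwrite(f"pics/{n}_{tag}.png",im[:,:,::-1])
        poly=np.array([proj(C,tw(x,y,8)) for x,y in((-66,-101),(66,-101),(66,101),(-66,101))]).astype(np.int32)
        pm=np.zeros(im.shape[:2],np.uint8);cv2.fillPoly(pm,[poly],1)
        hsv=cv2.cvtColor(im,cv2.COLOR_RGB2HSV)
        m=(pm>0)&(hsv[...,2]<205)
        print(n,[ (lambda r,a:(np.round((Ro.from_euler('z',-TA,degrees=True).apply(onz(C,r,14)-TC))[:2]).astype(int).tolist(),int(a)))(cv2.minAreaRect(c)[0],cv2.contourArea(c)) for c in blobs(m,12)])
    print("Fz",np.round(s,2)); st()
E
python3 -m creep '[[0.003,0,0,0,-0.017,0],[0.0065,0,0,0,-0.033,0],[0.0065,0,0,0,-0.033,0]]' | tail -3; python3 -c "
from h import *
look('a')"; python3 -m creep '[[0.01,0,0,0,0,0],[-0.01,0,0,0,0,0],[0.01,0,0,0,0,0],[-0.01,0,0,0,0,0],[0.01,0,0,0,0,0],[-0.01,0,0,0,0,0],[0,0,0,0,0,0]]' | tail -3;python3 -c "
from h import *
look('b')"
```

```text
contact_force: [-0.8, 0.1, -5.6]
grip_width: 16.6
gripper_force: 88.3
top [([0, 8], 3627)]
scene [([7, -1], 988)]
Fz [-4.33 -4.04]
11.2 [619.9 187.   95.5] z [ 0.372  0.035 -0.928] y [-0.093  0.996  0.   ] F [ 0.6  0.4 -4. ] w 16.5 g 88.3
contact_force: [-0.3, -0.1, -4.1]
grip_width: 16.8
gripper_force: 88.3
top [([0, 15], 3533), ([59, -83], 16)]
scene [([7, -3], 983)]
Fz [-5.35 -4.27]
12.18 [619.3 186.7  94.6] z [ 0.372  0.035 -0.928] y [-0.093  0.996 -0.   ] F [ 0.4 -0.5 -4.3] w 16.4 g 88.3
```

```bash
cat >> h.py <<'E'
def asc(tag,names=("top","scene"),shoot=True):
    out=[]
    for n in names:
        C=cam(n)
        if shoot: cv2.imwrite(f"pics/{n}_{tag}.png",ctrl.snapshot(n)[:,:,::-1])
        im=cv2.imread(f"pics/{n}_{tag}.png")
        xs,ys=[(69,104),(69,-104),(-69,-104),(-69,104)],[(0,0),(208,0),(208,138),(0,138)]
        M=cv2.getPerspectiveTransform(np.float32([proj(C,tw(*p,10)) for p in xs]),np.float32(ys))
        w=cv2.warpPerspective(im,M,(208,138)); cv2.imwrite(f"pics/r{n}_{tag}.png",w)
        v=cv2.resize(w.max(2),(26,17),interpolation=cv2.INTER_AREA)
        out.append(["".join(' ' if p>215 else '0123456789'[min(9,p//24)] for p in r) for r in v])
    print("rows x+69..-69, cols y+104..-104  ",names)
    for l in zip(*out): print(" | ".join(l))
    st()
E
python3 -m creep '[[0.002,0,-0.002,0,-0.017,0],[0.004,0,-0.003,0,-0.033,0],[0.014,0,-0.003,0,-0.033,0],[-0.006,0,-0.003,0,-0.033,0],[0.014,0,-0.003,0,-0.033,0],[-0.006,0,-0.003,0,-0.033,0],[0.004,0,-0.003,0,-0.033,0],[0.004,0,-0.003,0,-0.033,0]]' | tail -3;python3 -c "
from h import *
asc('b',shoot=False)
asc('c')"
```

```text
contact_force: [0.4, -0.9, -4.7]
grip_width: 16.5
gripper_force: 88.3
rows x+69..-69, cols y+104..-104   ('top', 'scene')
5555666666666655555888 7   |         6866777766667  888
5556666666666655557    7   |         7766766766668    8
555666666666665555         |         866665676666     8
556666666666665557         | 8       766545686667     8
55666666666666556          | 8       666545686667     8
5566666666666656           | 8      8766555686667     8
5566666666666667           | 8       866555686667     8
556666666666666            | 8       866555686667      
566666666666667            | 8       866656676667      
666666666666668            | 8        66666676666      
66666666666666             | 8        66666676666      
76666666666667             | 8        6666   7667      
7766666666666              | 8   8    666    7668      
677666666666               | 8   77787668  88666       
57766666666                | 8   77666558 877668       
5677655556                 | 8   87666448 87766        
5577655557                 |     86665248887768        
13.18 [617.1 186.5  95.3] 
[... 495 characters left out ...]
   | 8       766555576666     8
555555566655555556         | 8       866555576666     8
55555555555555555          | 8       8666556766668     
55555555555555556          | 8        666666666668     
5555555555555555           | 8        66667  76668     
5555555555555556           | 8        7667   8666      
5555555555555557           | 8        7778   7668      
5555555555555558           | 8        778  88766       
5555555555555558           | 8  877788668 887768       
455555555555555            | 8  867666548   876        
444555555555557            |    887666338888887        
13.28 [617.2 186.6  95.6] z [ 0.435  0.041 -0.9  ] y [-0.093  0.996 -0.   ] F [ 0.2  0.6 -5.1] w 16.6 g 88.3
```

```bash
python3 -m creep '[[0.002,0,-0.002,0,-0.018,0],[0.014,0,-0.002,0,-0.018,0],[-0.01,0,-0.002,0,-0.018,0],[0.014,0,-0.002,0,-0.018,0],[-0.01,0,-0.002,0,-0.018,0],[0.014,0,-0.002,0,-0.018,0],[-0.01,0,-0.002,0,-0.018,0],[0.002,0,-0.002,0,-0.018,0]]' | tail -3;python3 -c "
from h import *
asc('d',('top',))"
```

```text
contact_force: [0.5, 0.2, -5.0]
grip_width: 16.7
gripper_force: 88.4
rows x+69..-69, cols y+104..-104   ('top',)
 6555555555555554444   7  
65555555555555554446   7  
55555555555555554448   8  
5555555555555555444       
55555655555555554448      
6666555555555555555       
6666666555555555555       
6666666655555555557       
666666655555555555        
666665555555555557        
65555555555555555         
55555555555555456         
55555555555555458         
5555555555555555          
5555555555555555          
5555555555555556          
5555555555555556          
14.32 [615.7 186.4  95.9] z [ 0.468  0.044 -0.883] y [-0.093  0.996  0.   ] F [ 0.2 -0.5 -4.7] w 16.1 g 88.3
```

```bash
python3 -m creep '[[0.002,0,-0.002,0,-0.018,0],[0.016,0,-0.002,0,-0.018,0],[-0.012,0,-0.002,0,-0.018,0],[0.016,0,-0.002,0,-0.018,0],[-0.012,0,-0.002,0,-0.018,0],[0.016,0,-0.002,0,-0.018,0],[-0.012,0,-0.002,0,-0.018,0],[0.002,0,-0.002,0,-0.018,0]]' | tail -3;python3 -c "
from h import *
asc('e',('top',))
cv2.imwrite('pics/we.png',ctrl.snapshot('wrist')[:,:,::-1])
for t in('w6','we'):
  g=cv2.imread('pics/%s.png'%t).max(2)[160:270,265:375]; print(cv2.resize(g,(22,14),interpolation=cv2.INTER_AREA)//26)
"
```

```text
contact_force: [-0.2, 0.6, -3.7]
grip_width: 16.4
gripper_force: 88.4
rows x+69..-69, cols y+104..-104   ('top',)
   666666555554444445887  
  76666655555544444478 7  
 8666666555554444445   8  
86666665555554444446   78 
666666555555544444466  78 
666665555555444444468     
55555555555444444447      
55556655554444444448      
6665555554444444445       
6666665554444444447       
666666555544444444        
666665555554444445        
666655555555454447        
66655555555544444         
66555555555554446         
55555555555555448         
5555554444455544          
15.38 [613.8 186.2  95.9] z [ 0.5    0.047 -0.865] y [-0.093  0.996  0.   ] F [-0.1 -0.9 -6.2] w 16.6 g 88.3
[[3 3 3 3 3 3 3 4 5 4 5 6 5 5 5 5 5 5 5 5 5 5]
 [3 3 4 3 4 5 5 5 5 4 5 6 4 4 4 4 4 4 4 4 5 4]
 [3 3 4 3 4 5 5 4 4 3 4 4 3 3 3 3 3 2 3 3 5 4]
 [4 3 4 3 3 3 4 3 4 3 4 4 3 3 3 2 3 3 3 3 5 4]
 [4 4 3 3 3 3 3 4 4 4 4 4 4 3 4 3 2 3 3 4 5 3]
 [3 4 4 4 3 4 4 4 4 4 4 4 3 3 3 2 2 2 3 4 5 3]
 [4 4 4 4 3 4 4 4 4 4 4 4 3 3 3 2 2 3 3 5 4 3]
 [4 4 4 4 3 3 4 4 5 5 4 4 3 3 3 3 3 3 3 5 4 3]
 [4 4 5 4 3 3 4 4 5 5 5 5 4 3 3 3 3 3 3 5 
[... 199 characters left out ...]
1 2 3 3 2 4 5 5 5 4 4 4 2 3 3 3 1 1 2 3]]
[[4 4 4 4 4 4 4 6 6 4 6 6 6 6 6 6 6 6 6 6 6 6]
 [4 4 4 4 3 3 4 5 4 4 5 6 5 5 5 4 5 5 5 4 6 5]
 [4 3 4 3 3 4 4 4 4 4 4 4 4 4 4 4 4 4 4 4 6 5]
 [4 4 4 3 3 4 4 4 4 4 4 4 4 4 4 4 3 4 4 4 6 5]
 [4 4 5 4 4 4 4 4 4 4 4 4 4 4 4 4 4 4 3 4 6 4]
 [4 4 5 4 3 3 4 4 4 4 4 4 4 4 4 4 4 4 3 5 6 4]
 [4 4 5 3 3 3 4 4 4 4 4 4 4 4 4 3 4 4 3 5 5 4]
 [4 5 5 4 3 4 4 4 4 4 4 4 4 4 4 3 4 4 3 5 5 4]
 [4 6 5 5 5 5 4 4 4 4 4 4 4 4 4 4 4 4 3 6 4 4]
 [4 5 6 5 6 6 5 4 4 4 4 4 4 4 4 4 4 4 4 6 5 4]
 [4 5 6 5 5 4 4 4 4 4 4 4 4 4 4 4 4 4 4 6 5 5]
 [4 4 4 3 4 4 4 4 4 4 4 4 4 4 3 4 4 3 3 5 4 4]
 [4 3 1 2 4 4 3 4 4 4 4 4 4 4 3 3 4 3 1 2 4 4]
 [4 2 1 3 4 3 2 4 4 4 4 4 4 4 2 3 4 3 1 1 3 5]]
```

```bash
python3 -c "
import cv2
for t in 'de':
  g=cv2.imread('pics/rtop_%s.png'%t).max(2)[0:64,136:208]; v=cv2.resize(g,(24,16),interpolation=cv2.INTER_AREA)
  for r in v: print(''.join(' ' if p>235 else '0123456789'[p//26] for p in r))
  print('--')
"
```

```text
444444448   8888767     
444444458  88888767     
4444444688888   767     
44444458        866     
4444447         866     
4444458          88     
444445                  
4444458                 
4444448                 
4444448                 
4444448                 
444445                  
444447                  
44445                   
44447                   
4445                    
--
43333333334677776568    
43333333468877787668    
44333333577777887668    
44433334677778  8668    
444433358  8    8668    
44444346         68     
44444448        8678    
4444445778    7776668   
44444467657  87777667   
44444467657   9877668   
44444456568   988778    
4444445778       9      
4444446                 
4444447                 
4444447                 
4444448                 
--
```

Two pebbles have landed at tray-local (33,-56) and (35,-83), which is the far-right sixth. Next is the far middle.

```bash
python3 -c "
from h import *
p,R=pour(48,0,23);print(row(p,R))"; python3 -m creep '[[0,0,0.002,0,0.015,0],[0,0,0.004,0,0.03,0],[-0.002,0,0.006,0,0.045,0],[-0.004,0,0.008,0,0.058,0]]'|tail -3;  python3 -c "
from h import *
p,R=pour(48,0,23);print(row(p,R))
p,R=pour(48,0,28);print(row(p,R))"
```

```text
[-0.0108, 0.1381, 0.0059, 0.0, 0.0596, 0.0003]
contact_force: [1.3, -0.4, -3.6]
grip_width: 16.3
gripper_force: 88.4
[-0.0049, 0.1373, -0.0018, 0.0003, 0.0016, 0.0005]
[0.0, 0.1373, -0.0062, 0.0004, -0.04, 0.0005]
```

```bash
python3 -m creep '[[0,0.006,-0.002,0,0,0],[-0.001,0.022,-0.002,0,0,0],[-0.002,0.046,-0.002,0,0,0],[-0.003,0.072,-0.002,0,0,0],[-0.004,0.098,-0.002,0,0,0],[-0.005,0.12,-0.002,0,0,0],[-0.005,0.132,-0.002,0,0,0],[-0.005,0.137,-0.002,0,0,0]]'|tail -3;  python3 -c "
from h import *
asc('f')
p,R=pour(48,0,28);print(row(p,R))"
```

```text
contact_force: [0.4, -0.4, -4.7]
grip_width: 16.4
gripper_force: 88.4
rows x+69..-69, cols y+104..-104   ('top', 'scene')
77888         8            | 666666666667   88888888888
7888                       | 66566666666      888888888
888                        | 66666766668      888888888
88                    87   | 6666676666       888887778
8                     888  | 6666776666          886678
8                      8   | 6667676666            6688
                           | 66676766668           8  8
                           | 66677666668               
                    8      | 66687666667         668   
                    88     | 66676566667        767    
                           | 66654566667        77     
                           | 66555776668               
                           | 67778 7666                
                           | 788888666                 
                           | 7  877667                 
                           | 6   7766                  
                           | 7 887777                  
17.02 [613.9 255.2  96. ] z [ 0.393  0.037 -0.919] y [-0.093  0.996  0.   ] F [ 0.   1.1 -3.9] w 16.7 g 88.4
[0.0057, 0.0004, -0.0044, 0.0002, -0.0394, 0.0004]
```

```bash
python3 -m creep '[[-0.004,0,-0.002,0,-0.014,0],[-0.006,0,-0.003,0,-0.028,0],[-0.008,0,-0.005,0,-0.04,0],[-0.008,0,-0.006,0,-0.052,0],[0.006,0,-0.006,0,-0.052,0],[-0.02,0,-0.006,0,-0.052,0],[0.006,0,-0.006,0,-0.052,0],[-0.008,0,-0.006,0,-0.052,0]]'|tail -3;  python3 -c "
from h import *
asc('g')
p,R=pour(56,0,30);print(row(p,R))"
```

```text
contact_force: [0.4, -0.7, -5.0]
grip_width: 16.5
gripper_force: 88.4
rows x+69..-69, cols y+104..-104   ('top', 'scene')
66777788     87            | 777766666668  888888888888
67778888      8            | 66676666668              8
6778888                    | 6666666666       8888888  
777888                878  | 6656666666         888778 
778888                878  | 66677666668           6688
788888                 8   | 66667666668           76 8
78888                      | 66667666667              8
78888                      | 66677766666              8
8888                88     | 666676666668        668   
8888                88     | 66666666666        757    
888                        | 66665566667        77     
888                        | 6678556666                
88                         | 8888666668                
78                         | 8  876666                 
7                          | 8  886668                 
8                          | 7 887777                  
                           | 7888888                   
18.12 [617.  255.7 101.1] z [ 0.491  0.047 -0.87 ] y [-0.094  0.996  0.   ] F [ 0.9 -0.6 -4.7] w 16.5 g 88.4
[0.0039, -0.0, 0.0067, 0.0005, -0.0037, 0.0004]
```

```bash
python3 -m creep '[[0.002,0,0.005,0,-0.004,0],[0.018,0,0.005,0,-0.006,0],[-0.012,0,0.005,0,-0.006,0],[0.018,0,0.005,0,-0.006,0],[-0.012,0,0.005,0,-0.006,0],[0.018,0,0.005,0,-0.006,0],[0.002,0,0.005,0,-0.006,0]]'|tail -3;  python3 -c "
from h import *
asc('h')"
```

```text
contact_force: [0.2, 0.1, -4.0]
grip_width: 16.2
gripper_force: 88.4
rows x+69..-69, cols y+104..-104   ('top', 'scene')
666777778   887            | 667766666668  888888888888
66777777      7            | 66676666667 888          8
66777788      8            | 66666666667768888  88888  
6777888    88777      87   | 6666766666655766888888778 
777888        87      878  | 6666766666657766 888  668 
777888                 8   | 666667666667 66       77 8
778888                     | 66656766666885           8
778888                     | 66656766666656           8
77888               88     | 66666666666667      668   
78888               88     | 6666666666678      767    
7888                       | 6667  86667        77     
7788                       | 777   8666                
778                        | 888 876668                
77                         | 78 887666                 
77                         | 68 887668                 
7                          | 58888888                  
7                          | 578                       
19.1 [617.3 255.8  98.7] z [ 0.502  0.048 -0.863] y [-0.094  0.996  0.001] F [ 0.1  0.1 -3.5] w 16.7 g 88.5
```

```bash
cat >> h.py <<'E'
def fine(tag,y0,y1,lo=26):
    A=[cv2.resize(cv2.imread(f"pics/r{n}_{tag}.png").max(2)[0:100,104-y1:104-y0],((y1-y0)//3,25),interpolation=cv2.INTER_AREA) for n in("top","scene")]
    for i,(a,b) in enumerate(zip(*A)): print("%4d"%(67-4*i),"".join(' ' if p>240 else '0123456789'[p//26] for p in a),"|","".join(' ' if p>235 else '0123456789'[p//26] for p in b))
E
python3 -c "
from h import *
fine('h',-50,40)"
```

```text
67 788877888888888777789 999      | 55555666678  88888888888888888
  63 78 98888888888877778           | 555556667899888888888888888888
  59 8       88889  877789          | 555555678  8888888888888888888
  55 8              97778           | 55555568  87778888888888888888
  51                989             | 555556788766677888887888888888
  47    888888887777777788          | 555556777655567777767778888888
  43     888888877777766778         | 555556665554567766656677888888
  39     9888888777777667779        | 555555555544566655555677888888
  35        8887778777777779        | 555555555544677655555678888888
  31         98889988777778         | 555555555557887555556898888888
  27                 98788          | 55555555567  86555568   988888
  23                                | 5555555567   7655678        9 
  19                                | 5555555568  865567            
  15                                | 55555555678765557             
  11                                | 55555555666555568             
   7                                | 5555555555555556              
   3                                | 5555555555555557              
  -1                                | 5555555555655579              
  -5                              9 | 555555555666678              8
  -9                                | 55555555677789               8
 -13                                | 5555555689                   7
 -17                                | 55555568                     8
 -21                                | 5555568                      8
 -25                                | 555557                        
 -29                                | 555579
```

```bash
cat >> h.py <<'E'
def fb(tag,y0,y1,n,x1=69,x0=-31,ch=0):
    a=cv2.imread(f"pics/r{n}_{tag}.png")[69-x1:69-x0,104-y1:104-y0,ch];h,w=a.shape
    a=cv2.resize(a,(w//3,h//4),interpolation=cv2.INTER_AREA)
    for i,r in enumerate(a): print("%4d"%(x1-2-4*i),"".join(' ' if p>250 else chr(97+p//10) for p in r))
E
python3 -c "
from h import *
fb('h',-104,40,'top');fb('h',-104,40,'scene')"
```

```text
67 nqsqppqrttsrqqqpooortuuuuuuutuuuuuwxxxxxxxxxxxww
  63 ntvtsttrrqqqqrqpoooruuuuuuuuuuuuuuuvwwxxxxxwvwww
  59 qvwwwwwvtsssuvvsoooruuuuuuuuuuuuuuuuuuvwxxxwuuvw
  55 twwwwwwwwwwwwwwupopsuuuuuuuuuuuuuuuuuuuuvwxxwuvw
  51 vwwwwwwwwwwwwwwurvvuuuuuuuuuuuuuuuuuuuuuuuuvwwuw
  47 yyvsrrrrqqqpppppopppsuuuuuuuuuuuuuuuuuuuuuuuvvvw
  43   xtqqppppqonoonnnmnnruuuuuuuuuuuuuuuuspoopsuuvw
  39    xtrqqqrqooooonnnnnotuuuuuuuuuuuuuusoooonnsuuu
  35     zyxsqqonpqponnnnnotuuuuuuuuuuuuuuqoooonmquut
  31        xvtssttsqonnnnruuuuuuuuuuvuuuuqoooonmquut
  27           zyyxxyurqqsuvvuuuvuvvvvuvuutppoonptuut
  23                     zywwwwwwwvvvvwwxxxxxussuuvxv
  19                                 z         yyyz y
  15                                                 
  11                                                 
   7                               ywvwy             
   3                              ytqpoosxxz         
  -1                              vrqqpmmsvwz        
  -5                             ytqrrqnlrvvx        
  -9                              wrppomntvvx        
 -13                  
[... 897 characters left out ...]
 19 ooonoonnpsvvsollnrvxyzzyyyxxxxyy  yyvsqpqsvxwtsr
  15 nnnnnnnoprsqnlkmqvyz  zyyyyyyyzz  yyxvutuwyywtsr
  11 noonoonoopomlklntxy  zzz zzzz zyyyxwwwvwxyzywusr
   7 ooonononnnnmlllpuyz zzzzzzzzzzyxwustuuuvwyzywusr
   3 onoonooonnnmlkmrwy zzzzzzzz zywtqonoqrstwyzyxvts
  -1 noonooonnnnnllpuxyzzzzzzzz zywtpmlkloqstvyyyywus
  -5 nonnnnooooponptxyzzzzzzzzz yxtqnmlklprtuwyzzyxvs
  -9 nnnnnnnopqrrruxyzzzzzyzzzzzyvrpnmllotuvwyyz zxvs
 -13 nnnnnnopsuvvwxyzyzzzzzzzzzyxvronllotwxyyyzz  xvs
 -17 nnnnnnptxyyyz   zzyzzzzzz yxurpnnptxyyzzzzz  yvs
 -21 nnnnnosx            zzzzzzyywtrrsuxy   zzz   yvs
 -25 nnnnorw               zzzzzyxwvwwyyzzz zzz   yvs
 -29 nnnnqvy                    yyyyyyz zz zzzzz zyvs
```

The blue-channel maps are clear. Four pebbles are out, at (-5,-69), (34,-83), (36,-7) and (37,18). Next is the far-left sixth.

```bash
python3 -m creep '[[0,0,0.002,0,0.015,0],[0,0,0.003,0,0.03,0],[-0.002,0,0.004,0,0.045,0],[-0.004,0,0.005,0,0.058,0]]'|tail -3;  python3 -c "
from h import *
p,R=pour(56,70,23);print(row(p,R))"
```

```text
contact_force: [0.2, -1.0, -4.1]
grip_width: 16.3
gripper_force: 88.5
[-0.0015, 0.1402, 0.0036, 0.0004, 0.0022, 0.0003]
```

```bash
python3 -m creep '[[0,0.006,0,0,0,0],[0,0.022,0,0,0,0],[-0.001,0.046,0.002,0,0,0],[-0.001,0.072,0.002,0,0,0],[-0.001,0.098,0.002,0,0,0],[-0.001,0.122,0.002,0,0,0],[-0.001,0.134,0.002,0,0,0],[-0.001,0.14,0.002,0,0,0]]'|tail -3; python3 -m creep '[[0,0,-0.002,0,-0.014,0],[0,0,-0.003,0,-0.028,0],[0.001,0,-0.005,0,-0.042,0],[0.001,0,-0.006,0,-0.055,0],[0.017,0,-0.006,0,-0.055,0],[-0.013,0,-0.006,0,-0.055,0],[0.016,0,-0.006,0,-0.055,0],[0.001,0,-0.006,0,-0.055,0]]'|tail -3;  python3 -c "
from h import *
asc('i')
fb('i',-40,104,'top');fb('i',-40,104,'scene')
p,R=pour(56,70,30);print(row(p,R))"
```

```text
contact_force: [-0.2, -1.3, -3.7]
grip_width: 16.5
gripper_force: 88.5
contact_force: [-0.1, -0.7, -4.8]
grip_width: 16.6
gripper_force: 88.4
rows x+69..-69, cols y+104..-104   ('top', 'scene')
    8                      | 67   8888888888888888     
                           | 6      88                 
           88              | 6        886688788888     
           87887      878  | 67        645766888888778 
           8  87      777  | 67        657766   888668 
                       8   | 67           76      8668 
                           | 66           78       88 8
                           | 66          77           8
                    88     | 668        87       668  8
                    78     | 66         8       757   8
                           | 67                 77    8
              8            | 68            78         8
              8            | 88           768         8
              8            | 8            77          8
                           | 8            8            
                           | 88                        
          
[... 2200 characters left out ...]
zyzyy
  15 nnnnoruxyyyyyyyyyyyyyyyyyyyyyyyxurpopqsvxyyyyzyy
  11 nnnnoquwyyyyyyyyyyyyyyyyyyyyyxvtqonoqrtvwyyyyzyy
   7 nnnnoqtwyyyyyyyyyyyyyyyyyyyyxvsqponoqrsuwyyyyyyy
   3 nnnnnpsvyyyyyyyyyyyyyyyyyyyxvtsqponprtuwxyyyyyyy
  -1 nnnnnpswyyyyyyyyyyyyyyyyyyywutrqpnpsuwxyyyyyyyyy
  -5 nnnnnptwyyyyyyyyyyyyyyyyyyywusrpoptwxyyyyzyyyyyy
  -9 nnnnoqtxyyyyyyyyyyyyyyyyyyywutrqruxyyyzzzyyzyyyy
 -13 nnnnoquxyyyyyyyzzyyyyyyyyyyxvuttvxyyyyyyyxyyyyyy
 -17 nnnopsuxyyyy        zyyzzyyxxxwxyyyyyxwwvvwwxyyy
 -21 nooprsuxyyy               zyyyyyyyyywusrrstuwxyy
 -25 opqrrsuwyy                     zzyxvspnnoqssuwyy
 -29 oqrrssuwyy                       xurommmnqrstwxy
[0.0066, 0.0, 0.0012, 0.0006, -0.0007, 0.0002]
```

Six pebbles are out: two on the right, and four in the middle at (40,14), (37,-13), (4,0) and about (-30,-10). The last four go to the left column, with the near-right sixth to be checked. I'll shake gently here.

```bash
python3 -m creep '[[0.003,0,0,0,0,0],[0.018,0,0,0,0,0],[-0.012,0,0,0,0,0],[0.003,0,0,0,0,0],[0.003,0,0,0,0,0]]'|tail -3;  python3 -c "
from h import *
asc('j')
fb('j',20,104,'top');fb('j',20,104,'scene')
fb('j',-104,-40,'top')"
```

```text
contact_force: [-0.1, 0.1, -3.4]
grip_width: 16.2
gripper_force: 88.6
rows x+69..-69, cols y+104..-104   ('top', 'scene')
 8  88                     | 66   888888888888888      
                           | 68     88                 
           78              | 68    888886688788888     
          877887      878  | 67   65788645666888888778 
           8  77      777  | 66  7558  657666  8888668 
                       8   | 66  768      76      8668 
                           | 66           78       8788
                           | 668         77           8
            8       88     | 667868     87       668  8
                    78     | 66776      8       757   8
                           | 6787               77    8
              8            | 688           78         8
              8            | 78           768         8
              8            | 8            77          8
                           | 8            8            
                           | 88                       8
                           |  8                        
22.43 [610.6 325.1  97.2] 
[... 1757 characters left out ...]
rrrtvxy                  
  67 uttuvwwwwwwwwwwwwwxwx
  63 wutttuuvwwxxxxxxxxxww
  59 wwvuuttuuvvvwwxxxxxww
  55 uuvvuuuttttuuuvvwxxwx
  51 uuuuuuwwuuuuuuuuuvwwx
  47 uuuuuuuwwvuutttuuuuuw
  43 uuuuuuuuuutrpnnortuuw
  39 uuuuuuuuuusonnnmnruuw
  35 uuuuuuuuutqnooonmptuw
  31 uuuuuuuuuuqnnonnmqttv
  27 uuuuuuuuuuspnnmmosutt
  23 uuuuuuuuuuutspqrtuuut
  19 uuuuuuuuuuuuuuuuuuuut
  15 uuuuvwvuuuuuuuuuuuuut
  11 ywvy   yxwvuuuuuuuutt
   7    yxvvxyzwvuuuuuuuut
   3   yuqonnqwwxvuuuuuuut
  -1   wrqqpmlquvyxwvuuuut
  -5   vqqqpnlpuuw  ywvuut
  -9   yrppnlmsuuw    yvut
 -13    wronoruuvx    yvut
 -17      yyyxxxy      wut
 -21                   xut
 -25                   zwt
 -29                     w
```

Eight are out; the new ones are at (36,59) and (-6,71). Because (-6,71) and (-5,-55) lie close to the row boundary, I'll check the tray frame and drop the last two deeper in the near row.

```bash
python3 -c "
from h import *
T=cam('top')
for tag in('0','j'):
  im=cv2.imread('pics/top%s.png'%('0' if tag=='0' else '_j'))[...,0].astype(float)
  def edge(f,r):
    v=np.array([im[tuple(np.round(proj(T,f(t))).astype(int)[::-1])] for t in r]); k=np.argmax(np.abs(np.convolve(v,[1,1,1,0,-1,-1,-1],'same'))[4:-4])+4; return r[k]
  for y in(-90,-60,-30,0,30,60,90): print(tag,'y',y,'near',edge(lambda t:tw(t,y,26),np.arange(-95,-60,1.)),'far',edge(lambda t:tw(t,y,26),np.arange(60,95,1.)))
  for x in(-60,-30,0,30,60): print('x',x,edge(lambda t:tw(x,t,26),np.arange(-130,-95,1.)),edge(lambda t:tw(x,t,26),np.arange(95,130,1.)))
p,R=pour(-10,70,29,36);print(row(p,R))
p,R=pour(-10,70,29,36);print((p+R@[38,0,51]).round())
"
```

```text
0 y -90 near -72.0 far 77.0
0 y -60 near -74.0 far 76.0
0 y -30 near -74.0 far 76.0
0 y 0 near -75.0 far 76.0
0 y 30 near -75.0 far 75.0
0 y 60 near -76.0 far 74.0
0 y 90 near -76.0 far 73.0
x -60 -111.0 110.0
x -30 -110.0 110.0
x 0 -110.0 111.0
x 30 -109.0 111.0
x 60 -109.0 112.0
j y -90 near -72.0 far 78.0
j y -60 near -73.0 far 76.0
j y -30 near -74.0 far 76.0
j y 0 near -74.0 far 75.0
j y 30 near -75.0 far 75.0
j y 60 near -76.0 far 69.0
j y 90 near -76.0 far 85.0
x -60 -113.0 110.0
x -30 -112.0 110.0
x 0 -113.0 111.0
x 30 -112.0 111.0
x 60 -111.0 125.0
[0.1116, 0.0008, -0.0683, 0.0002, 0.0071, 0.0006]
[537. 319.  36.]
```

```bash
python3 -m creep '[[0.004,0,-0.01,0,0.004,0],[0.015,0,-0.02,0,0.007,0],[0.035,0,-0.03,0,0.007,0],[0.055,0,-0.04,0,0.007,0],[0.075,0,-0.05,0,0.007,0],[0.095,0,-0.06,0,0.007,0],[0.106,0,-0.067,0,0.007,0],[0.11,0,-0.067,0,0.007,0]]'|tail -3;  python3 -c "
from h import *
asc('k')
fb('k',0,104,'top',69,-69);fb('k',0,104,'scene',69,-69)
p,R=pour(-10,70,30,35);print(row(p,R))"
```

```text
contact_force: [0.1, -0.1, -3.8]
grip_width: 16.0
gripper_force: 88.5
rows x+69..-69, cols y+104..-104   ('top', 'scene')
77 777                     |     888888888888          
68 77                      |       8888888             
67 77     877 8            | 77    8888866888          
66 8777   866887           | 668  657886457668      8  
6688777    78 87        8  | 7667655888546666       7  
667878                     | 7667668 88678767       8  
67787                      | 667     8888778888        
76787      77       8      | 668     8887678888887788  
877878     77      768     | 668868 88876688888865688  
 8  78             768     | 678768 88876788888755688  
    8               8      | 6887     887888888755888  
             77            | 688       88876788877888  
            8768           | 67          8558   88888  
             87            | 67          857        888
                           | 67           7          88
                           | 66                       8
                           | 66                       8
23.52 [546.9 319.3  99.3] 
[... 2152 characters left out ...]
srqonnnnnn
  -5 ooooppqqpomlmprsssssrrrsrrqonmmmnp
  -9 oooppqrqpnmmpsuuvvussrrrrrqonnnnpq
 -13 oopprrrqonnquwxxxxvutsssrrqppopqrr
 -17 nopqrrqpoorvxyyyyyxwvuttsrrqqqrrrs
 -21 nopqqqqqrtwyyyyyyyyyxwvutssrrrrrrr
 -25 nopqqrsuwxyyyyyyyyyyyyxwvttsssssrq
 -29 nopqrsuwyyyyyyyyyyyyyyyxwvuuuuuusp
 -33 nooprtvxyyyyyyyyyyyyyyyyyxxwwxxwso
 -37 noopqtwyyyyyyyyyyyyyyyyyyyyyyyywrn
 -41 nnopqtvxyyyyyyyyyyyyyyyyyyyyyyyvrn
 -45 nnooqsvxyyyyyyyyyyyyyyyyyyyyyyyvso
 -49 nnnopruwyyyyyyyyyyyyyyyyyyyyyyywus
 -53 nnnopruxyyyyyyyyyyyyyyyyyyyyyyyxww
 -57 nnnnoquwyyyyyyyyyyyyyyyyyyyyyyyyxx
 -61 nnnnoqtwxxxxxxxxxxxxxxxxxxxwxxxxxx
 -65 nnnnopsvwwwwwwwwwwvvwvvvvvvvvvvvvv
[0.0049, 0.0005, -0.0001, 0.0004, -0.008, 0.0004]
```

```bash
python3 -m creep '[[0.003,0,0,0,-0.008,0],[0.017,0,0,0,-0.008,0],[-0.01,0,0,0,-0.008,0],[0.004,0,0,0,-0.008,0],[0.004,0,0,0,-0.008,0]]'|tail -3;  python3 -c "
from h import *
asc('l')
fb('l',20,104,'top',5,-69)"
```

```text
contact_force: [0.1, -0.6, -4.2]
grip_width: 16.7
gripper_force: 88.6
rows x+69..-69, cols y+104..-104   ('top', 'scene')
67 777                     |     888888888888          
67 778                     |        888888             
67 878    877 8            | 77    8888866888          
66 8777   866887           | 667  657886457668      8  
6688777    78 88        8  | 7667655888546666       7  
667878                     | 7666668 88668778       8  
667878                     | 667     8888778           
677878     77              | 667     888767888   77    
766878     77      768     | 668868 88876688888865688  
888877             768     | 678768 88876788888755788  
    8                      | 6787    8887888888756888  
             77            | 678       88876788878888  
            8768           | 67          8558  888888  
             87            | 67          857       888 
                           | 66           7         888
                           | 66                      88
                           | 668                      8
24.25 [545.2 319.   98.2] z [ 0.498  0.047 -0.866] y [-0.093  0.996 -0.   ] F [ 0.6 -0.5 -3.3] w 16.6 g 88.6
   3 mnmmlllloppooootyxuttttttttt
  -1 nqpmlllmoppooooqwxutttttttut
  -5 opponnnopppooooptutttttttttt
  -9 tsqqpppqqrqoooopsttttttttuuu
 -13 uuuuutuuvvroooprtttttttttuuu
 -17 uuvvvvvvvvupqrtvvtttttttuuuu
 -21 tuuuuuwxxxwwxyyzwtttttttuuuu
 -25 rssssuyzzyz     ywvutttttuuu
 -29 rsssstwyzz        zxvuuuuuuu
 -33 rsssstwzz            yxvuuuu
 -37 rsssstxz               zyxvu
 -41 rsssstx                   yw
 -45 rssssty                     
 -49 rsssstx                     
 -53 rsssttvz                    
 -57 rsssttwz                    
 -61 rsssstw                     
 -65 rsssssx                   zz
```

Nothing new yet, so I'll shake a little more.

```bash
python3 -m creep '[[0.015,0,0,0,0,0],[-0.013,0,0,0,0,0],[0.015,0,0,0,0,0],[-0.013,0,0,0,0,0],[0,0,0,0,0,0],[0,0,0,0,0,0]]'|tail -3;  python3 -c "
from h import *
asc('m',('top',))
fb('m',20,104,'top',5,-69)"
```

```text
contact_force: [0.3, 0.1, -2.5]
grip_width: 16.4
gripper_force: 88.6
rows x+69..-69, cols y+104..-104   ('top',)
67 777                    
67 778                    
67 878    877 8           
66 8777   866887          
6688777    78 88        8 
667878                    
667878                    
676878     77             
766878     77      768    
888877             768    
    78                    
    877      77           
     77     8668          
             87           
88                        
87                        
77                        
25.05 [545.1 318.9  98. ] z [ 0.497  0.046 -0.866] y [-0.093  0.996 -0.   ] F [-0.2  0.7 -3.6] w 16.4 g 88.6
   3 lmmlllllnpoooootyxtttttttttt
  -1 nqpllllloppooooqwxtttttttttt
  -5 oopnnnnopppooooptutttttttttt
  -9 srqppppqqsqonooosttttttttttt
 -13 uuutsrruuvrooopqstttttttttut
 -17 uuuuuvvvvvupnopqrtttttttttut
 -21 tuuuuuwwxwwsnmmmmpsttttttttt
 -25 rsssstyyzyytqommlmrttttttuuu
 -29 rsssstwyzzxsqqpnllqttttttttt
 -33 rssssswzz ytqpomlnstttvvutut
 -37 rsssssxzz  yvrpppsttvwyzyxvt
 -41 rsssstxz       ywvwx      yw
 -45 qrrssty                     
 -49 pnmnqsvxz                   
 -53 qnmlmrttvwy                 
 -57 qommlqstttx                 
 -61 pnmlnrssttw                 
 -65 onmnrsstttwz              zz
```

All ten now appear to be out; the last two are at (-28,61) and (-59,95). To be sure the scoop is empty, I'll finish with a shake over the near-right sixth, where anything left is most useful.

```bash
python3 -c "
from h import *
p,R=pour(-15,-62,30,40);print(row(p,R))"
python3 -m creep '[[0,-0.005,-0.003,0,0,0],[0,-0.02,-0.006,0,0,0],[0,-0.045,-0.008,0,0,0],[0,-0.075,-0.01,0,0,0],[0,-0.105,-0.01,0,0,0],[0,-0.135,-0.01,0,0,0],[0,-0.165,-0.01,0,0,0],[0,-0.195,-0.01,0,0,0]]'|tail -3; python3 -c "
from h import *
p,R=pour(-15,-62,34,40);print(row(p,R))
asc('n')
fb('n',-104,104,'top',69,-69)"
```

```text
[0.0043, -0.2631, -0.0143, 0.0002, -0.0002, 0.0005]
contact_force: [0.5, -0.0, -3.0]
grip_width: 16.8
gripper_force: 88.6
[0.01, -0.0661, -0.0078, 0.0002, -0.0334, 0.0003]
rows x+69..-69, cols y+104..-104   ('top', 'scene')
            766  67        |                  888888888
        87 8755  68        |                     8888 8
   87 766676555586         |             8 888   8888 8
 76666666665555556    878  | 8   8888888766768    8778 
667 66666655554545    888  | 8  88888887666667    8668 
6677666666555565548        | 8 888888886666667    8778 
6666666655555686547        | 8888888887666666     878  
6666666555554455556        | 8888888876666677    8788  
6666665555554455555668     | 8888888876666668   85688  
6666655555544468867668     | 888888876666667    65788  
66655555554446   8  8      | 888877776666667    66888  
5555555554444 8            | 7687667766666668      88  
5555555544446 78           | 7776666766666668          
555555444444  7            | 886666666666667           
555444444446               | 876666667666668           
544444444448               | 8766666
[... 2034 characters left out ...]
x      yxwvvvvvvvvvvvvvvu
 -33 jjjjjjjjjjjjjjjiiiiiiiiiiiiiiiiijnrssrmlouuuw         ywvvvvvvvvvvvvu
 -37 jjjjjjjjjjjiiiiiiiiiiiiiiiiiiihimvtrpnlmruuvx          yxwvvvvvvvvvvu
 -41 jjjjjjijiiiiiiiiiiiiiiiiiiiihhhjt yvsqqsuvwy              ywwvvwwwwvx
 -45 iiiiiiiiiiiiiiiiiiiiiiiiiiiihhiqy       yz                           
 -49 iiiiiiiiiiiiiiiiiiiiiiiiihhhhhmw                                     
 -53 iiiiiiiiiiiiiiihhihhhhhhhhhhhjsy                                     
 -57 iiiiiiiiiiiiihhhhhhhhhhhhhhhhnx                                      
 -61 iiiiiiiiihhhhhhhhhhhhhhhhhhhhmx                                      
 -65 iihhiihhhhhhhhhhhhhhhhhhhhhhhjuy zz yyyzzyyyyyyyyyyyxyyyxxyyyxxyyyxxy
```

```bash
python3 -m creep '[[0.003,-0.02,-0.004,0,-0.01,0],[0.006,-0.045,-0.008,0,-0.02,0],[0.01,-0.066,-0.008,0,-0.03,0],[0.024,-0.066,-0.008,0,-0.033,0],[-0.004,-0.066,-0.008,0,-0.033,0],[0.024,-0.066,-0.008,0,-0.033,0],[-0.004,-0.066,-0.008,0,-0.033,0],[0.01,-0.066,-0.008,0,-0.033,0]]'|tail -3; python3 -m creep '[[0.014,0,0,0,0,0],[-0.014,0,0,0,0,0],[0.014,0,0,0,0,0],[-0.014,0,0,0,0,0],[0,0,0,0,0,0]]'|tail -3; python3 -c "
from h import *
asc('o')
fb('o',-104,0,'top',69,-69)"
```

```text
contact_force: [-0.1, -0.5, -3.2]
grip_width: 16.5
gripper_force: 88.6
contact_force: [-1.2, -0.0, -3.6]
grip_width: 16.0
gripper_force: 88.6
rows x+69..-69, cols y+104..-104   ('top', 'scene')
                8778 86    |                      88888
                8667 87    |                        888
           8788 8855 87    |             8          888
      8    867588645 7678  | 8    768   778878      778
      8 87765557544445677  | 8    658  88888768    7678
      877666555544444468   | 8    7  888888866778  7688
     877 66555644444444    | 8      88888887677668 8 88
    77767655554444574545   | 8     888888886666778   88
   7777666555444445865448  | 8  86888888887666676668888
   8877665555444444556548  | 8  7788888888666667657 888
   8876665554444444445447  | 8  788888888766666667  888
    77665554444444446 768  | 8   888888886666667      8
     665555444444435       | 8   888888876666668       
    865555444444434        | 88  768766776666668       
8  8655554444443335        | 778 878666676666667       
8766555544444443337        | 6688 876666676666668      
8665555444
[... 814 characters left out ...]
lsspnklmkjiiiiipuuut
  -1 jiiijiiiiiiiiiikrtpnmmlkjiihhouuut
  -5 jiiiiiiiiiiiiiiijnqnmmmmljjiintuut
  -9 iiiiiihhhiihhhhhhhjjklllkklkjmuuuu
 -13 iiiiiihhhhhhhhhhhhhjjkkjjklkjlsuuw
 -17 iiiiihhhhhhhhhhhhhijjjkkjiiiijruuw
 -21 iiiihhhhhhhhhhhhijjlnpssmihhhlsuuv
 -25 iiihhhhhhhhhhhhhiiirvwwvrrpprtuuuv
 -29 iihhhhhhhhhhhhhhhhnxyyyyyxwvuuuuuw
 -33 ihhhhhhhhhhhhhhhipx        ywvuuvw
 -37 ihhhhhhhhhhhhhhjty           ywvvv
 -41 iihhhhhhhhhhhhhs               xvv
 -45 ihihhhhhhhhhhhiw                zy
 -49 hhhhhhhhhhhhhhly                  
 -53 hhhhhhhhhhhhhhr                   
 -57 hhhhhhhhhhhggjx                   
 -61 hhhhhhhhhhgghny                   
 -65 hhhhhhhhhhgghsyyyxyyyxxyyyxxyyyxxy
```

```bash
python3 -c "
from h import *
print(row([560,187,195],Rt(TA,0)))"
```

```text
[-0.1239, -0.0042, -0.1405, -0.0001, 0.2823, 0.0005]
```

```bash
python3 -m creep '[[-0.01,0,-0.012,0,0,0],[-0.03,0,-0.035,0,0.03,0],[-0.05,0,-0.057,0,0.08,0],[-0.07,0,-0.08,0,0.13,0],[-0.09,0,-0.105,0,0.18,0],[-0.11,0,-0.125,0,0.23,0],[-0.124,0,-0.14,0,0.27,0],[-0.124,0,-0.14,0,0.282,0]]'|tail -3; python3 -m creep '[[0,0,0,0,0,0],[0,0,0,0,0,0]]'|tail -3; python3 -c "
from h import *
st();print(row([531,-221,190],Rt(15,0)))"
```

```text
contact_force: [0.5, -0.6, -3.2]
grip_width: 16.3
gripper_force: 88.5
contact_force: [-0.8, -0.0, -4.3]
grip_width: 16.6
gripper_force: 88.5
29.12 [560.4 189.4 196.1] z [ 0.003 -0.    -1.   ] y [-0.094  0.996 -0.   ] F [-0.8 -0.  -4.3] w 16.6 g 88.5
[0.1356, -0.8116, 0.012, -0.0002, 0.0013, -0.0801]
```

```bash
python3 -m creep '[[0.003,-0.02,0,0,0,0],[0.01,-0.06,0,0,0,0],[0.02,-0.12,0,0,0,0],[0.03,-0.18,0,0,0,0],[0.04,-0.25,0,0,0,0],[0.05,-0.32,0,0,0,0],[0.06,-0.39,0,0,0,0],[0.075,-0.46,0,0,0,0]]'|tail -3; python3 -m creep '[[0.01,-0.06,0,0,0,-0.01],[0.02,-0.12,0,0,0,-0.02],[0.03,-0.18,0,0,0,-0.04],[0.04,-0.24,0.005,0,0,-0.06],[0.05,-0.29,0.01,0,0,-0.08],[0.058,-0.33,0.012,0,0,-0.08],[0.06,-0.35,0.012,0,0,-0.08],[0.06,-0.351,0.012,0,0,-0.08]]'|tail -3; python3 - <<'E'
from h import *
asc('p')
print(row([531,-221.5,60],Rt(15,0)))
for n in("top","scene"):
    C=cam(n);w=cv2.imread(f"pics/r{n}_p.png");b=w[...,0]
    bg=cv2.medianBlur(b,71); m=(b.astype(int)<np.minimum(bg.astype(int)-35,175 if n=="top" else 150))
    m=cv2.morphologyEx(m.astype(np.uint8),cv2.MORPH_OPEN,np.ones((5,5)))
    print(n,sorted([(np.round([69-c[:,0,1].mean(),104-c[:,0,0].mean()]).astype(int).tolist(),int(cv2.contourArea(c)),cv2.boundingRect(c)[2:]) for c in blobs(m,40)]))
v=np.vstack([cv2.resize(cv2.imread(f"pics/r{n}_p.png"),(416,276)) for n in("top","scene")])
cv2.imwrite("pics/final_p.png",v)
E
```

```text
contact_force: [1.1, 0.5, -3.7]
grip_width: 16.7
gripper_force: 88.5
contact_force: [-0.5, 0.1, -3.5]
grip_width: 16.4
gripper_force: 88.5
rows x+69..-69, cols y+104..-104   ('top', 'scene')
                           |                           
                           |                           
            8              |            88             
            8  8        8  | 8    768   558768      8  
               8        8  | 8    66   868 77       7  
                           | 8   87        8        8  
                           | 8            8            
                           | 8           78            
                    88     | 8  868     87       67    
                    88     | 8 876              758    
                           | 8  7  8            87     
      8       8            | 8    65       78          
      8       8            | 88  757      758          
              8            | 88  77       77           
                           | 77888        8            
88                         | 6688                      
88                         | 568                       
31.23 [ 531.5 -220.4  190.3] z [ 0.002  0.    -1.   ] y [-0.258  0.966 -0.   ] F [ 0.  -0.1 -3.3] w 16.3 g 88.5
[0.0022, -0.0019, 0.2606, -0.0001, 0.0011, -0.0003]
top [([-32, -12], 170, (13, 21)), ([-28, 57], 186, (14, 21)), ([-6, 70], 97, (9, 16)), ([-4, -59], 306, (21, 20)), ([6, 2], 93, (9, 16)), ([35, -88], 123, (10, 20)), ([35, 54], 133, (13, 19)), ([38, -19], 172, (14, 22)), ([42, 7], 192, (16, 21))]
scene [([-60, 97], 178, (14, 18)), ([-33, -10], 206, (15, 21)), ([-30, 59], 254, (18, 23)), ([-6, -60], 244, (17, 22)), ([-6, 72], 185, (15, 20)), ([7, 3], 84, (9, 14)), ([35, 57], 279, (20, 22)), ([37, -17], 182, (14, 19)), ([40, 9], 213, (17, 17))]
```

```bash
python3 - <<'E'
from h import *
T,S=cam('top'),cam('scene')
im=cv2.imread('pics/top_p.png')[...,0].astype(float)
def edge(f,r):
    v=np.array([im[tuple(np.round(proj(T,f(t))).astype(int)[::-1])] for t in r]); k=np.argmax(np.abs(np.convolve(v,[1,1,1,0,-1,-1,-1],'same'))[4:-4])+4; return r[k]
ys=np.arange(-95,96,5);nr=np.array([edge(lambda t:tw(t,y,26),np.arange(-95,-60,.5)) for y in ys]);fr=np.array([edge(lambda t:tw(t,y,26),np.arange(60,95,.5)) for y in ys])
for e in(nr,fr): p=np.polyfit(ys,e,1);r=e-np.polyval(p,ys);k=abs(r)<2;p=np.polyfit(ys[k],e[k],1);print("edge slope deg",np.degrees(p[0]).round(2),"at y=0",p[1].round(1),"at -60",np.polyval(p,-60).round(1),"at 70",np.polyval(p,70).round(1))
# P1 in scene/top: map rectified z=10 points to pixels, triangulate
for a,b in(((-4,-59),(-6,-60)),((-6,70),(-6,72))):
    x,r=tri([(T,proj(T,tw(*a,10))),(S,proj(S,tw(*b,10)))]);print((Ro.from_euler('z',-TA,degrees=True).apply(x-TC)).round(1),r)
E
```

```text
edge slope deg -0.99 at y=0 -74.2 at -60 -73.2 at 70 -75.5
edge slope deg -1.3 at y=0 74.9 at -60 76.2 at 70 73.3
[ -4.3 -60.   11.2] [0.8, 0.8]
[-5.7 70.8 10.2] [0.9, 0.9]
```

View pics/final_p.png

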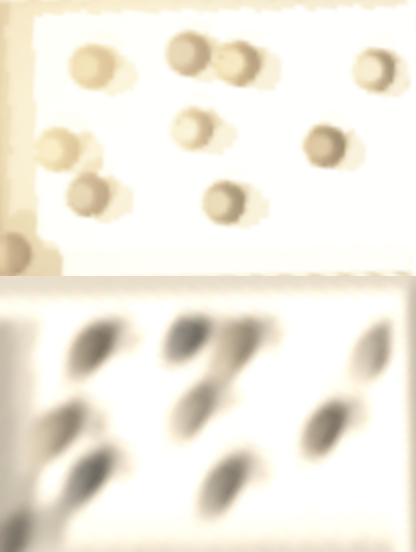

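The picture shows all ten pebbles apart, in one layer. The tightest one, at (325,146), is about 5 mm on the near side of the tray's measured centre line. Every sixth therefore holds at least one pebble, so I'll set the scoop back.

```bash
python3 -m creep '[[0.001,-0.002,0.03,0,0,0],[0.002,-0.002,0.08,0,0,0],[0.002,-0.002,0.13,0,0,0],[0.002,-0.002,0.18,0,0,0],[0.002,-0.002,0.22,0,0,0],[0.002,-0.002,0.245,0,0,0],[0.002,-0.002,0.257,0,0,0],[0.002,-0.002,0.26,0,0,0]]'|tail -3; python3 -m creep '[[0,0,0.002,0,0,0],[0,0,0.004,0,0,0],[0,0,0.006,0,0,0],[0,0,0.006,0,0,0]]'|tail -3; python3 -c "
from h import *
st()
cv2.imwrite('pics/scene_q.png',ctrl.snapshot('scene')[:,:,::-1])"
```

```text
contact_force: [0.5, -0.8, -3.8]
grip_width: 16.5
gripper_force: 88.4
contact_force: [-0.1, 0.2, -3.4]
grip_width: 16.7
gripper_force: 88.4
32.73 [ 531.1 -221.8   57.2] z [ 0.002  0.    -1.   ] y [-0.258  0.966 -0.   ] F [-0.1  0.2 -3.4] w 16.7 g 88.4
```

```bash
for i in 1; do python3 -m creep '[[0,0,0.001,0,0,0],[0,0,0.002,0,0,0],[0,0,0.003,0,0,0],[0,0,0.003,0,0,0]]'|tail -3; done; python3 -c "
from h import *
st()"; python3 -m creep '[[0,0,0.001,0,0,0],[0,0,0.002,0,0,0],[0,0,0.002,0,0,0]]'|tail -3;python3 -c "
from h import *
st()"
```

```text
contact_force: [-0.9, 0.0, -3.5]
grip_width: 16.6
gripper_force: 88.4
33.27 [ 531.1 -221.8   55.6] z [ 0.002  0.    -1.   ] y [-0.258  0.966 -0.   ] F [-0.9  0.  -3.5] w 16.6 g 88.4
contact_force: [-0.7, 0.8, 1.2]
grip_width: 16.3
gripper_force: 89.2
33.65 [ 531.5 -221.9   55.4] z [ 0.003 -0.    -1.   ] y [-0.258  0.966 -0.001] F [-0.7  0.8  1.2] w 16.3 g 89.2
```

```bash
python3 -m creep '[[0,0,0.0006,0,0,0],[0,0,0.0006,0,0,0]]' -1 25|tail -3; python3 -m creep '[[0,0,0,0,0,0],[0,0,0,0,0,0],[0,0,0,0,0,0],[0,0,0,0,0,0],[0,0,0,0,0,0],[0,0,0,0,0,0]]' 1|tail -3; python3 -m creep '[[0,0,-0.02,0,0,0],[0,0,-0.06,0,0,0],[0,0,-0.12,0,0,0],[0,0,-0.18,0,0,0],[0,0,-0.25,0,0,0],[0,0,-0.32,0,0,0],[0,0,-0.36,0,0,0],[0,0,-0.36,0,0,0]]'|tail -3;python3 - <<'E'
from h import *
asc('r',('top',))
T,S=cam('top'),cam('scene')
ims={n:ctrl.snapshot(n)[:,:,::-1].copy() for n in('top','scene')}
o=cv2.imread('pics/top0.png').astype(int);d=np.abs(ims['top'].astype(int)-o).max(2)
print('top diff blobs',[cv2.boundingRect(c) for c in blobs(d>60,30)])
o=cv2.imread('pics/scene0.png').astype(int);d=np.abs(ims['scene'].astype(int)-o).max(2)
print('scene diff blobs',[cv2.boundingRect(c) for c in blobs(d>60,20)])
cv2.imwrite('pics/top_z.png',ims['top']);cv2.imwrite('pics/scene_z.png',ims['scene'])
# mug check
for n in ims:
    for t,i in(("0",cv2.imread(f'pics/{n}0.png')),("z",ims[n])):
        i=i.astype(int);m=(i[...,0]>i[...,2]+25)&(i[...,0]>80);print(n,t,[cv2.boundingRect(k) for k in blobs(m,150)])
E
```

```text
contact_force: [-1.0, 1.5, 5.7]
grip_width: 16.6
gripper_force: 89.8
contact_force: [-0.9, 0.8, 0.3]
grip_width: 85.5
gripper_force: 0.0
contact_force: [-0.6, 0.2, -1.2]
grip_width: 85.1
gripper_force: 0.0
rows x+69..-69, cols y+104..-104   ('top',)
                          
                          
           88             
            7  8       88 
               8        7 
                          
                          
            8             
            8      878    
                   878    
                          
     88       8           
     88       78          
              8           
88                        
87                        
88                        
35.7 [ 531.1 -221.8  235.8] z [ 0.004  0.    -1.   ] y [-0.258  0.966 -0.001] F [ 0.7  0.7 -0.9] w 85.2 g 0.0
top diff blobs [(161, 292, 15, 11), (209, 273, 11, 11), (168, 265, 20, 21), (232, 256, 11, 11), (201, 256, 11, 11), (272, 246, 12, 23), (174, 244, 13, 11), (197, 238, 24, 12), (243, 237, 10, 11), (445, 200, 31, 35), (288, 188, 87, 46), (315, 186, 172, 214), (315, 167, 25, 6), (473, 164, 27, 6), (444, 159, 26, 7), (265, 148, 4, 28), (335, 112, 45, 61), (462, 85, 33, 4), (492, 81, 148, 319), (307, 80, 45, 73), (501, 77, 34, 18)]
scene diff blobs [(53, 202, 7, 17), (193, 200, 20, 27), (363, 182, 7, 7), (364, 171, 8, 8), (413, 169, 8, 8), (388, 168, 18, 15), (377, 162, 8, 7), (408, 160, 10, 7), (401, 154, 7, 10), (0, 102, 15, 35), (144, 83, 27, 31), (5, 82, 7, 15), (278, 79, 31, 14), (0, 68, 12, 16), (206, 45, 27, 57), (142, 20, 62, 59), (157, 20, 23, 7), (0, 16, 61, 69), (166, 0, 25, 19), (144, 0, 21, 10), (0, 0, 28, 16)]
top 0 [(288, 188, 54, 38)]
top z []
scene 0 [(294, 178, 47, 48)]
scene z [(294, 177, 47, 49)]
```

```bash
python3 -c "
from rig import ctrl
print(ctrl.job_done())"
```

```text
the job is handed in; nothing more can be done
None
```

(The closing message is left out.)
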